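Ease the stop clip off a ram rod with a nylon wedge

ROBOT

A 6-joint arm with a two-finger parallel gripper is mounted at the origin on a cart in front of the work surface, level with it; the furniture and walls round the work are solid. World frame = base frame: x ahead of the robot, y to its left, z up, the work surface at z = 0. Lengths are in m, angles in rad, forces in N, time in s.
With the tool pointing down it reaches from about 0.4 to 0.825 m from the base axis. Payload 7 kg.
Tool frame: the origin (TCP) lies where the fingers leave the gripper's body, on its centre line; the fingertips stand 66 mm ahead of it and the grasp point (between the pads) lies 47 mm ahead of it; z points along the fingers, x is the direction in which the jaws open and shut, and the axes are right-handed (so a half turn about z gives the same grasp; the last joint's range is limited). The gripper opens to 88 mm and grips with 3 to 60 N. Pads are 19 mm wide; open, the fingers measure 130 mm over their backs; the gripper's body (78 mm by 193 mm) begins 47 mm behind the grasp point.
Start: joints at [-0.837, 0.359, 0.012, 0, -1.224, -0.288], TCP at [0.291, -0.609, 0.292] pointing down, gripper open.
Joint ranges: [-3.07, 3.07], [-1.43, 2.12], [-1.02, 1.25], [-3.03, 1.67], [-3.05, -0], [-3.03, 3.03]. Speed limits (rad/s): [2.39, 2.39, 3.01, 3.14, 3.14, 3.14].

INTERFACE

Orientations are given as a unit quaternion [w, x, y, z].
In Python, from workcell import arm gives the robot as it stands.
- The arm moves only by the tool apply_moves, never from a script. Its argument "series" is a list of rows, each an object with "twist": the turn, a rotation vector about the tool's x, y, z scaled (see below), a list of three; "dp": the shift along the tool's x, y, z scaled (see below), a list of three; "fingers": the finger opening in mm, from 0 to 87.6. In form: [{"twist": [ax, ay, az], "dp": [dx, dy, dz], "fingers": fingers}, ...]. A call has 1 to 5 rows; each row shifts and turns the commanded pose from where the row before left it, along the tool's axes as they then stand; what a row does not reach is not made up. The controller multiplies each number of a shift by 4 cm and each number of a turn by 5 degrees. A row lasts 1/10 s, in which the tool goes at most 50 mm and 8.59 degrees, less where a joint would pass 70% of its speed; a pose out of reach is approached as far as the arm can. A call with a number of a shift or a turn outside -1 to 1 is refused whole. A call with a gripper value outside its range is refused whole. The fingers move at their own pace and stop on an object; the grip force is fixed at half the most. Time passes only in rows, so rows that do not move let the fingers close. It gives the time, the measured TCP pose, the force and the opening at its end, in the units of the state.
- arm.get_state(): the state, without advancing time (a new reading comes with each control period).
- arm.get_image(name): name is "scene" or "top"; returns a dict with "frame" (384x512x3 uint8, red, green, blue), "fx", "fy", "cx", "cy" (pixels), "xyz" and "rotation" of the camera in the world. Camera axes: x right, y down, z forward; pixel columns grow to the right and rows downward; lengths in m; the calibration is good to about 2 mm. A picture is of the moment at which its call begins. There is no depth.
- arm.close_job(): hands the job in, once; it reports no verdict.
Trained networks look in a picture, given as the dict that the camera call returned (one of the last four; its "shot" number tells which), for a name from the list of things; names that differ only in an ending like _2 or _b are one class to them, and where a whole thing is asked for, a point or a joint stands for the part that bears it (a point fixed in the world has none). Each returns a list of dicts, best first, with "score" (0 to 1); they miss things now and then, are a little off and sometimes report something else, mostly with a low value. They report only what shows in the picture. A call takes as long as a camera call.
- arm.find_in(label, picture): "at" ([x, y, z] in m, in world coordinates, good to about 4 mm: the middle of the surface that is visible of it).
- arm.trace(label, picture): "region" (384x512 bool, what is visible of it).
The state is a dict: "time_s": time; "joint_pos": joint angles; "dq": joint speeds; "joint_efforts": joint torques, N m; "ee_pos": TCP position; "eef_rot": TCP orientation; "wrist_force": force on the tool from outside, world axes, zero at the start; "torque": the same for the moment, N m; "opening": finger opening in m.
Only numpy, scipy, OpenCV 4.12 (cv2) and the standard library are available. Lean on these libraries where they do the work, as an engineer would, in place of code of your own. Each camera call takes 0.05 s, during which the arm holds its last target.

TASK

Take the spring stop clip off the chrome rod of the hydraulic ram: pick up the orange nylon wedge, slide its thin nose along the top of the rod from the rod's free end and under the clip's bridge until the jaws spread and the clip comes off, without handling the clip with the gripper while it is still on the rod. Then put the clip in the steel parts tray, leave the wedge lying in the tray or on the chest top, and do not disturb the other things on the chest.

Things in the scene. Friction and masses are not known exactly. Their poses are not given: they have to be found in the camera images.
- seat (a point): Centre of the clip's seat on the ram's 28 mm chrome rod, on the rod's axis, 62 mm above the chest top. z is up; y runs level along the rod from its free end to the barrel; x across. Towards -y the rod runs plain to y = -57 mm, then a 20 mm thick threaded stud to y = -77 mm. Towards +y it runs to y = +106 mm, where seal, gland and barrel (60 mm thick) begin.
- ram: Blue hydraulic ram strapped lying down on a board; fixed. Origin on the chest top below the seat, axes as the seat's. A collar on the rod, y = 29 to 43 mm, stands out only to the sides (40 mm over all in x); above and below it has spanner flats just under the rod's surface. Ram ends at y = +230 mm, 102 mm high at most. Board 76 mm wide, y = 48 to 198 mm, V block under the rod at y = 66 to 88 mm.
- clip_mid (a point): Dark spring-steel stop clip, an upside-down U that sits on the rod like a saddle, against the collar. This point is the middle between its jaws: on the rod's axis while the clip is on; axes as the seat's. Its jaws stand 37 mm apart inside, with a bead 9 mm above this point (22 mm apart) that rests on the rod and a round lip 13 mm below it (17 mm apart) that grips from below. 46 x 56 x 61 mm (x, y, z).
- clip_bridge (a point): Middle of the underside of the clip's flat bridge, 25 mm above clip_mid and 12 mm towards +y, so 11 mm above the top of the rod: the gap for the wedge, 37 mm wide between the jaws. The flat is 22 mm long in y; on its -y side a tab turned up by 25 degrees, 18 mm long, leads the wedge in. Axes as clip_mid.
- clip: The clip itself, 160 g, origin and axes as clip_mid; ends 25 mm below that. The jaws are sprung: raising the bridge makes the lips ride out over the rod; about 18 mm up they let go. Pushing the wedge in takes up to 15 N; the clip tips up, its -y end first. The collar stops it sliding to the barrel. Once off, with the wedge right through, it hangs leaning on the wedge, jaws about 20 mm below the sole, and can be carried so.
- wedge_grip (a point): Centre of the wedge's black handle (70 mm long in y, 24 wide, 34 high), 17 mm above its flat sole. z up, +y points to the orange nose, x across. Handle y = -35 to +35 mm; then the wedge is 31 mm high up to y = +71 mm, and from there its top slopes down evenly to the 4 mm thick tip at y = +146 mm. The nose is 18 mm wide. The nylon is slippery, the rubber handle is not.
- wedge_tip (a point): Middle of the wedge's tip edge, 2 mm above the sole; axes as wedge_grip, 146 mm in front of it.
- wedge: The nylon wedge itself, 181 mm long, about 120 g, lying on its sole; origin in the sole, 55 mm in front of the handle's centre, axes as wedge_grip.
- tray_in (a point): Centre of the inner floor of the shallow steel parts tray, 3 mm above the chest top (fixed). The tray is 130 mm (x) by 220 mm (y) outside, its walls 3 mm thick, its rim 20 mm above the chest top.
- spray_can: Aerosol can with a red cap, standing, 67 mm in diameter, 209 mm high; origin at the middle of its foot. Leave it.
- black_tape: Roll of black insulating tape lying flat, 58 mm in diameter, 19 mm high; origin at the middle of its underside. Leave it.
- jar: Empty glass jar, standing, 70 mm in diameter, 83 mm high; origin at the middle of its foot. Leave it.
- tape_roll: Roll of masking tape lying flat, 100 mm in diameter, 25 mm high; origin at the middle of its underside. Leave it.
- pliers: Red-handled pliers lying flat, 175 x 53 x 13 mm; origin at the middle of the underside. Leave them.
- brake_pad: Brake pad lying flat, 108 x 48 x 12 mm; origin at the middle of the underside. Leave it.
- bearing: Ball bearing lying flat, 52 mm in diameter, 14 mm high; origin at the middle of its underside. Leave it.

How it is judged:
On the way, in this order (a step that is already met when the one before it is completed fails the run):
1. the wedge's tip has been slid through under the bridge from the rod's free end, with the clip still on its seat (y of wedge_tip in the frame of clip_mid above 0.015 m and distance between clip_mid and seat below 0.008 m and x of wedge_tip in the frame of clip_mid between -0.016 and 0.016 m and z of wedge_tip in the frame of clip_mid between -0.02 and 0.028 m).
2. the clip, still on the wedge, has been raised off the rod (y of wedge_tip in the frame of clip_mid above 0.015 m and z of clip_mid in the frame of seat above 0.016 m and contact force between wedge and clip above 0.2 N), for 0.1 s.
At the end, for the whole second after the job is handed in: The clip lies at rest inside the tray (its middle within the tray's walls and less than 50 mm above its floor); the wedge lies at rest in the tray or on the chest top (handle centre less than 60 mm above it); both are let go (x of clip_mid in the frame of tray_in between -0.06 and 0.06 m and y of clip_mid in the frame of tray_in between -0.105 and 0.105 m and z of clip_mid in the frame of tray_in between -0.002 and 0.05 m and linear speed of each of clip, wedge below 0.02 m/s and height (world z) of wedge_grip between 0.005 and 0.06 m and world x of wedge_grip between 0.33 and 0.74 m and world y of wedge_grip between -0.33 and 0.33 m); the robot touches nothing.
It fails at once if the gripper handles the clip while it is still on the rod (contact force between the fingers and clip above 1 N and distance between clip_mid and seat below 0.014 m).
It fails at once if another thing on the chest is knocked over or moved by more than 4 cm (distance of any of spray_can, black_tape, jar, tape_roll, pliers, brake_pad, bearing from where it was at the start of the episode above 0.04 m or angle between any of spray_can, jar's own z axis and vertical above 0.5 rad).
It also fails if it takes over 56 s, if anything falls off the work surface, if the arm or the gripper's body presses on something with over 40 N, if the wrist force passes 120 N, or if a joint passes its speed limit or range.

## Working session

There is one attempt and no reset: what is moved stays moved. The work goes in short steps, Python scripts to look and compute and a tool call to move; the robot and the scene stay as the last step left them, time stands still between calls to the robot, and variables do not carry over. Pictures are saved under pics/ and viewed, and the job is handed in when it is done.

Besides the shell and the picture viewer there is one more tool, called after "Emit:" as name(argument=value, ...) on one line, values as JSON. apply_moves: Moves the arm, as the interface text tells. Its arguments: {"type":"object","properties":{"series":{"type":"array"}},"required":["series"]}

```bash
mkdir -p pics; ls; python3 - <<'E'
from workcell import arm
import cv2,pickle
print(arm.get_state())
for n in ("scene","top"):
    p=arm.get_image(n)
    cv2.imwrite(f"pics/{n}0.png",p["frame"][:,:,::-1])
    print(n,{k:v for k,v in p.items() if k!="frame"})
    for l in ["seat","ram","clip_mid","clip","clip_bridge","wedge_grip","wedge_tip","wedge","tray_in","spray_can","black_tape","jar","tape_roll","pliers","brake_pad","bearing"]:
        try:
            r=arm.find_in(l,p); print(l,[(x["at"],round(x["score"],2)) for x in r[:2]])
        except Exception as e: print(l,e)
E
```

```text
pics
{'time_s': 0.0, 'joint_pos': array([-8.36919509e-01,  3.59367525e-01,  1.10299829e-02, -3.87733450e-04,
       -1.22408113e+00, -2.88128992e-01]), 'dq': array([ 0.00110225, -0.00119067, -0.00091045,  0.00134784, -0.00099324,
       -0.00106256]), 'joint_efforts': array([ 4.12677355e-04, -5.82720888e+01,  2.93054116e+01,  6.99736789e+00,
        6.74028648e-03, -1.71280631e-04]), 'ee_pos': array([ 0.29085143, -0.6086829 ,  0.29121577]), 'eef_rot': array([-7.31435389e-04,  5.33378854e-01,  8.45876059e-01,  3.95257157e-04]), 'wrist_force': array([ 0.5568175 , -0.11341171,  0.73759042]), 'torque': array([ 0.00787724, -0.00515539, -0.00414421]), 'opening': 0.08763187347117488}
scene {'fx': 473.70356892007436, 'fy': 473.70356892007436, 'cx': 250.82164496654198, 'cy': 186.26450864760957, 'xyz': array([-0.17351467,  0.78952439,  0.52612714]), 'rotation': array([ 0.21271895, -0.30201811,  0.77391589, -0.51438304]), 'shot': 1}
seat [([0.5941, 0.1286, 0.0567], 0.82)]
ram [([0.5988, 0.1258, 0.0505], 0.63), ([0.4342, 0.1453, 0.021], 0.29)]
clip_mid [([0.5945, -0.018, 0.0768], 0.72)]
clip [([
[... 1114 characters left out ...]
 -0.0257, 0.086], 0.88), ([0.6067, 0.0923, 0.0722], 0.34)]
clip [([0.6058, -0.0208, 0.0882], 0.94)]
clip_bridge [([0.5713, -0.2366, 0.0227], 0.72), ([0.6075, -0.0202, 0.0908], 0.58)]
wedge_grip [([0.4318, 0.1324, 0.0331], 0.66)]
wedge_tip [([0.4348, 0.1281, 0.0315], 0.79)]
wedge [([0.4363, 0.1267, 0.0336], 0.94)]
tray_in [([0.4364, -0.1707, 0.0033], 0.73)]
spray_can [([0.6677, 0.248, 0.2016], 0.86)]
black_tape [([0.6761, -0.1619, 0.0189], 0.79)]
jar [([0.6089, 0.2798, 0.0328], 0.69)]
tape_roll [([0.5676, -0.2365, 0.0251], 0.88)]
pliers [([0.6948, 0.1086, 0.0106], 0.74)]
brake_pad [([0.6917, -0.0514, 0.0109], 0.58)]
bearing [([0.6788, -0.2422, 0.014], 0.84), ([0.6135, -0.0278, 0.0884], 0.16)]
```

View pics/scene0.png

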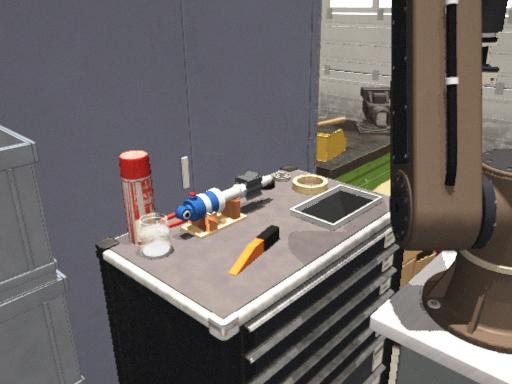

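View pics/top0.png

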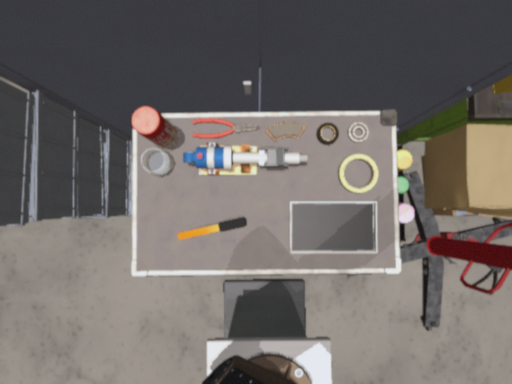

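The scene view shows the wedge handle near (268,238) and the ram at (185-270,175-240). The top view shows the wedge from nose (180,236) to handle (245,221), the rod's free end at (305,158), the clip at (275,158) and the tray at (333,227). Next I'll measure these more precisely.

```bash
cat > h.py <<'E'
import numpy as np,cv2
from scipy.spatial.transform import Rotation as R
def rot(q): return R.from_quat([q[1],q[2],q[3],q[0]])
def ray(p,u,v):
    d=rot(p["rotation"]).apply([(u-p["cx"])/p["fx"],(v-p["cy"])/p["fy"],1]); return d
def onz(p,u,v,z):
    d=ray(p,u,v); return np.array(p["xyz"])+d*(z-p["xyz"][2])/d[2]
def proj(p,X):
    c=rot(p["rotation"]).inv().apply(np.array(X)-p["xyz"]); c=np.atleast_2d(c)
    return np.c_[p["fx"]*c[:,0]/c[:,2]+p["cx"],p["fy"]*c[:,1]/c[:,2]+p["cy"]]
def crop(p,x0,y0,x1,y1,s,name,pts=None):
    im=cv2.resize(p["frame"][y0:y1,x0:x1,::-1],None,fx=s,fy=s,interpolation=cv2.INTER_CUBIC)
    if pts is not None:
        for u,v in pts: cv2.circle(im,(int((u+.5-x0)*s),int((v+.5-y0)*s)),3,(0,255,0),1)
    cv2.imwrite("pics/"+name,im)
E
python3 - <<'E'
from workcell import arm
from h import *
T=arm.get_image("top"); S=arm.get_image("scene")
import pickle; pickle.dump((T,S),open("p0.pkl","wb"))
M={}
for n,p in(("T",T),("S",S)):
    for l in("wedge","clip","ram","tray_in"):
        r=arm.trace(l,p)
        if r:
            m=r[0]["region"]; M[n+l]=m; ys,xs=np.nonzero(m); print(n,l,round(r[0]["score"],2),m.sum(),xs.min(),xs.max(),ys.min(),ys.max(),cv2.minAreaRect(np.c_[xs,ys].astype(np.int32)))
pickle.dump(M,open("m0.pkl","wb"))
crop(T,170,100,400,270,3.4,"topc.png"); crop(S,170,150,400,290,3.4,"scc.png")
E
```

```text
T wedge 0.89 558 178 245 218 239 ((211.5524444580078, 229.22296142578125), (9.619651794433594, 69.34165954589844), 76.75948333740234)
T clip 0.82 386 265 286 148 167 ((275.5, 157.5), (19.0, 21.0), 90.0)
T ram 0.97 2345 183 307 143 176 ((244.74777221679688, 160.91416931152344), (124.19740295410156, 32.26165771484375), 3.2704875469207764)
T tray_in 0.55 4538 290 377 201 254 ((333.4999694824219, 227.5), (86.99998474121094, 52.99999237060547), 0.0)
S wedge 0.82 846 229 278 226 275 ((253.75003051757812, 250.75001525878906), (16.26345443725586, 66.46803283691406), 45.0)
S clip 0.87 421 236 261 172 198 ((250.2000274658203, 183.89999389648438), (24.149532318115234, 23.702320098876953), 63.43495178222656)
S ram 0.93 2584 174 271 175 238 ((225.24314880371094, 202.9349365234375), (44.60795593261719, 103.11968994140625), 65.55604553222656)
S tray_in 0.71 2371 290 381 185 230 ((336.3000183105469, 207.10000610351562), (38.9075813293457, 88.9955062866211), 63.43495178222656)
```

View pics/topc.png

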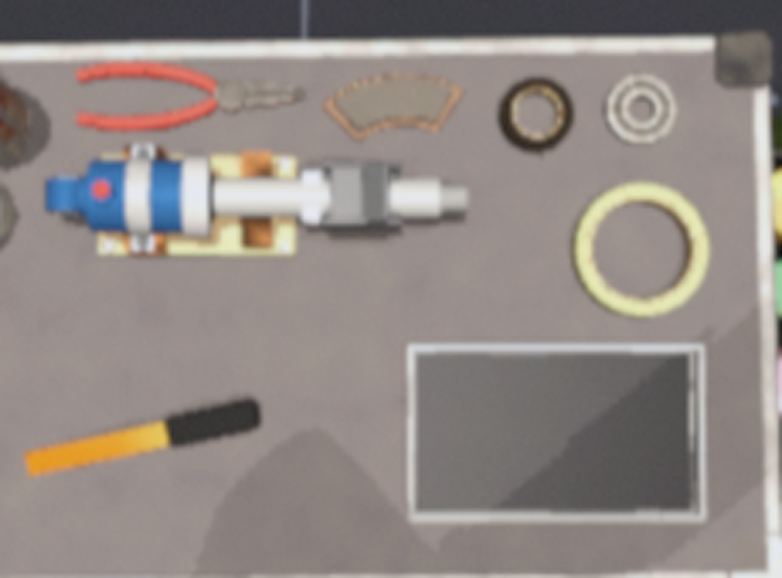

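View pics/scc.png

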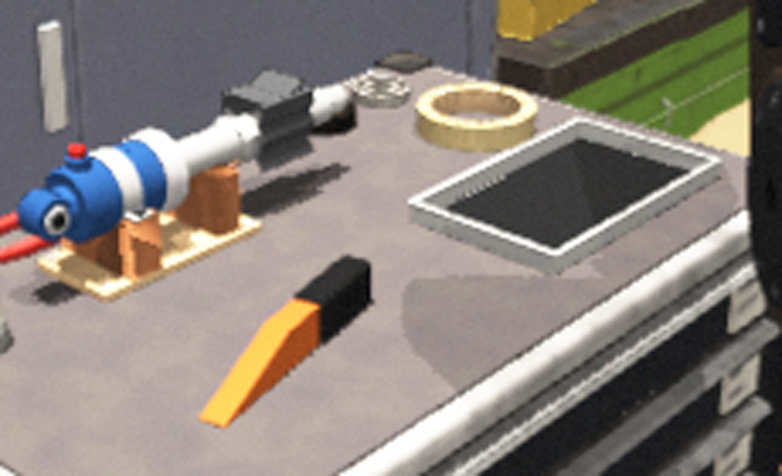

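```bash
cat > a.py <<'E'
from h import *
import pickle
T,S=pickle.load(open("p0.pkl","rb"))
c=lambda u,v:(u/3.4+170-.5,v/3.4+100-.5)
f=lambda u,v,z:onz(T,*c(u,v),z).round(4)
s=lambda u,v,z:onz(S,u/3.4+170-.5,v/3.4+150-.5,z).round(4)
print("tip",f(27,463,.004),"end",f(260,413,.032),"joint handle/nose",f(168,433,.034))
print("tipS",s(213,422,.002),'tip l/r',s(200,417,.003),s(226,426,.003))
print("stud end",f(468,199,.062),"rod step",f(441,198,.070),"gland start",f(213,197,.08), "rod mid",f(260,197,.062))
print("clip",f(330,198,.09),f(400,198,.09))
print("clip rows",f(365,160,.09),f(365,236,.09), "rod rows", f(255,178,.062),f(255,214,.062),f(425,180,.062),f(425,218,.062))
print("tray",f(408,345,.02),f(705,345,.02),f(408,522,.02),f(705,522,.02))
E
python3 a.py
```

```text
tip [0.4194 0.2331 0.004 ] end [0.456  0.0546 0.032 ] joint handle/nose [0.4421 0.1228 0.034 ]
tipS [0.4199 0.2298 0.002 ] tip l/r [0.4283 0.2322 0.003 ] [0.41   0.2288 0.003 ]
stud end [ 0.6099 -0.099   0.062 ] rod step [ 0.6099 -0.0786  0.07  ] gland start [0.6117 0.0851 0.08  ] rod mid [0.6134 0.052  0.062 ]
clip [0.6087 0.0018 0.09  ] [ 0.608  -0.0477  0.09  ]
clip rows [ 0.6354 -0.0234  0.09  ] [ 0.5814 -0.0225  0.09  ] rod rows [0.6273 0.0554 0.062 ] [0.601  0.0557 0.062 ] [ 0.6242 -0.068   0.062 ] [ 0.5965 -0.0676  0.062 ]
tray [ 0.5051 -0.0569  0.02  ] [ 0.5023 -0.2795  0.02  ] [ 0.3731 -0.0546  0.02  ] [ 0.3705 -0.2759  0.02  ]
```

```bash
cat > plan.py <<'E'
import numpy as np,json,sys
from scipy.spatial.transform import Rotation as R
# plan.py [m | x y z yawdeg pitchdeg] -> x y z yawdeg [pitch] [maxstep mm] ; pose = grasp point if 'G'
def Rd(yaw,pitch=0):
    y=np.radians(yaw); B=np.array([[np.cos(y),np.sin(y),0],[np.sin(y),-np.cos(y),0],[0,0,-1]]).T
    B=np.column_stack([[np.cos(y),np.sin(y),0],[np.sin(y),-np.cos(y),0],[0,0,-1]])
    return R.from_matrix(B)*R.from_euler('x',pitch,degrees=True)
def plan(p,r,way):
    rows=[]
    for (P,RT,stp,ang) in way:
        P=np.array(P,float)
        for _ in range(80):
            d=P-p; rv=(r.inv()*RT).as_rotvec(degrees=True)
            if np.linalg.norm(d)<4e-4 and np.linalg.norm(rv)<.06: break
            n=max(1,np.ceil(max(np.linalg.norm(d)/stp,np.linalg.norm(rv)/ang)-.02))
            dp=np.round(r.inv().apply(d/n)/.04,2); tw=np.round(rv/n/5,2)
            if not dp.any() and not tw.any(): break
            rows.append((tw+0.,dp+0.)); p=p+r.apply(dp*.04); r=r*R.from_rotvec(tw*5,degrees=True)
    return rows,p,r
def show(rows,f):
    for i in range(0,len(rows),5):
        print(json.dumps([{"twist":list(t),"dp":list(d),"fingers":f} for t,d in rows[i:i+5]]))
def cur():
    from workcell import arm
    s=arm.get_state(); q=s["eef_rot"]; return s,np.array(s["ee_pos"]),R.from_quat([q[1],q[2],q[3],q[0]])
E
python3 - <<'E'
from plan import *
s,p,r=cur(); print(r.as_matrix().round(3))
rows,p,r=plan(p,r,[((.48,-.25,.25),Rd(160),.036,4.9),((.449,.089,.17),Rd(191.6),.036,4.9)])
print(len(rows),p,r.as_matrix().round(3)); show(rows,87)
E
```

```text
[[-0.431  0.902 -0.   ]
 [ 0.902  0.431  0.   ]
 [ 0.    -0.    -1.   ]]
22 [0.44907715 0.08889341 0.1701756 ] [[-0.98  -0.201 -0.   ]
 [-0.201  0.98   0.   ]
 [ 0.     0.    -1.   ]]
[{"twist": [0.0, 0.0, -0.74], "dp": [0.51, 0.68, 0.09], "fingers": 87}, {"twist": [0.0, 0.0, -0.74], "dp": [0.46, 0.71, 0.09], "fingers": 87}, {"twist": [0.0, 0.0, -0.74], "dp": [0.41, 0.74, 0.09], "fingers": 87}, {"twist": [0.0, 0.0, -0.74], "dp": [0.37, 0.76, 0.09], "fingers": 87}, {"twist": [0.0, 0.0, -0.74], "dp": [0.31, 0.78, 0.09], "fingers": 87}]
[{"twist": [0.0, 0.0, -0.74], "dp": [0.26, 0.8, 0.09], "fingers": 87}, {"twist": [0.0, 0.0, -0.74], "dp": [0.21, 0.82, 0.09], "fingers": 87}, {"twist": [0.0, 0.0, -0.74], "dp": [0.16, 0.83, 0.08], "fingers": 87}, {"twist": [0.0, 0.0, -0.74], "dp": [0.11, 0.84, 0.09], "fingers": 87}, {"twist": [0.0, 0.0, -0.74], "dp": [0.05, 0.84, 0.08], "fingers": 87}]
[{"twist": [0.0, 0.0, -0.75], "dp": [-0.01, 0.85, 0.09], "fingers": 87}, {"twist": [0.0, 0.0, -0.74], "dp": [-0.06, 0.84, 0.08], "fingers": 87}, {"twist": [0.0, 0.0, -0.63], "dp": [0.36, 0.77, 0.2], "fingers": 87}, {"twist": [0.0, 0.0, -0.63], "dp": [0.32, 0.79, 0.2], "fingers": 87}, {"twist": [0.0, 0.0, -0.63], "dp": [0.28, 0.81, 0.2], "fingers": 87}]
[{"twist": [0.0, 0.0, -0.63], "dp": [0.23, 0.82, 0.2], "fingers": 87}, {"twist": [0.0, 0.0, -0.63], "dp": [0.19, 0.83, 0.2], "fingers": 87}, {"twist": [0.0, 0.0, -0.63], "dp": [0.14, 0.84, 0.2], "fingers": 87}, {"twist": [0.0, 0.0, -0.64], "dp": [0.09, 0.84, 0.2], "fingers": 87}, {"twist": [0.0, 0.0, -0.63], "dp": [0.05, 0.85, 0.2], "fingers": 87}]
[{"twist": [0.0, 0.0, -0.64], "dp": [0.0, 0.85, 0.2], "fingers": 87}, {"twist": [0.0, 0.0, -0.63], "dp": [-0.05, 0.85, 0.2], "fingers": 87}]
```

Emit:
apply_moves(series=[{"twist":[0.0,0.0,-0.74],"dp":[0.51,0.68,0.09],"fingers":87},{"twist":[0.0,0.0,-0.74],"dp":[0.46,0.71,0.09],"fingers":87},{"twist":[0.0,0.0,-0.74],"dp":[0.41,0.74,0.09],"fingers":87},{"twist":[0.0,0.0,-0.74],"dp":[0.37,0.76,0.09],"fingers":87},{"twist":[0.0,0.0,-0.74],"dp":[0.31,0.78,0.09],"fingers":87}])

```text
time_s: 2.7
ee_pos: [0.3702, -0.4583, 0.2742]
eef_rot: [0.0, 0.389, 0.921, -0.0]
wrist_force: [0.0, 0.2, -0.0]
opening: 0.0872
```

Emit:
apply_moves(series=[{"twist":[0.0,0.0,-0.74],"dp":[0.26,0.8,0.09],"fingers":87},{"twist":[0.0,0.0,-0.74],"dp":[0.21,0.82,0.09],"fingers":87},{"twist":[0.0,0.0,-0.74],"dp":[0.16,0.83,0.08],"fingers":87},{"twist":[0.0,0.0,-0.74],"dp":[0.11,0.84,0.09],"fingers":87},{"twist":[0.0,0.0,-0.74],"dp":[0.05,0.84,0.08],"fingers":87}])

```text
time_s: 3.2
ee_pos: [0.4489, -0.3087, 0.2571]
eef_rot: [0.0, 0.236, 0.972, -0.0]
wrist_force: [1.1, 0.6, -0.7]
opening: 0.087
```

Emit:
apply_moves(series=[{"twist":[0.0,0.0,-0.75],"dp":[-0.01,0.85,0.09],"fingers":87},{"twist":[0.0,0.0,-0.74],"dp":[-0.06,0.84,0.08],"fingers":87},{"twist":[0.0,0.0,-0.63],"dp":[0.36,0.77,0.2],"fingers":87},{"twist":[0.0,0.0,-0.63],"dp":[0.32,0.79,0.2],"fingers":87},{"twist":[0.0,0.0,-0.63],"dp":[0.28,0.81,0.2],"fingers":87}])

```text
time_s: 3.7
ee_pos: [0.4707, -0.1469, 0.226]
eef_rot: [0.0, 0.091, 0.996, 0.0]
wrist_force: [0.2, 0.6, -0.5]
opening: 0.0867
```

Emit:
apply_moves(series=[{"twist":[0.0,0.0,-0.63],"dp":[0.23,0.82,0.2],"fingers":87},{"twist":[0.0,0.0,-0.63],"dp":[0.19,0.83,0.2],"fingers":87},{"twist":[0.0,0.0,-0.63],"dp":[0.14,0.84,0.2],"fingers":87},{"twist":[0.0,0.0,-0.64],"dp":[0.09,0.84,0.2],"fingers":87},{"twist":[0.0,0.0,-0.63],"dp":[0.05,0.85,0.2],"fingers":87}])

```text
time_s: 4.2
ee_pos: [0.4551, 0.0225, 0.1862]
eef_rot: [0.0, -0.047, 0.999, 0.0]
wrist_force: [0.9, 0.4, -0.4]
opening: 0.087
```

Emit:
apply_moves(series=[{"twist":[0.0,0.0,-0.64],"dp":[0.0,0.85,0.2],"fingers":87},{"twist":[0.0,0.0,-0.63],"dp":[-0.05,0.85,0.2],"fingers":87},{"twist":[0,0,0],"dp":[0,0,0],"fingers":87}])

```text
time_s: 4.5
ee_pos: [0.449, 0.0917, 0.1697]
eef_rot: [0.0, -0.104, 0.995, 0.0]
wrist_force: [0.5, -0.1, -0.1]
opening: 0.0871
```

```bash
python3 - <<'E'
from workcell import arm
from h import *
from plan import *
S=arm.get_image("scene"); T=arm.get_image("top")
crop(S,170,130,370,280,4,"s1.png"); crop(T,150,150,300,270,5,"t1.png")
s,p,r=cur(); print(p,s["time_s"])
rows,p,r=plan(p,r,[((.449,.089,.071),Rd(191.6),.03,4.9)]); print(p);show(rows,87)
E
```

```text
[0.44900653 0.08957728 0.1701479 ] 4.6
[0.44907051 0.08916762 0.07094796]
[{"twist": [0.0, 0.0, 0.0], "dp": [0.0, 0.0, 0.62], "fingers": 87}, {"twist": [0.0, 0.0, 0.01], "dp": [0.0, 0.0, 0.62], "fingers": 87}, {"twist": [0.0, 0.0, 0.0], "dp": [0.0, -0.01, 0.62], "fingers": 87}, {"twist": [0.0, 0.0, 0.01], "dp": [0.0, 0.0, 0.62], "fingers": 87}]
```

View pics/s1.png

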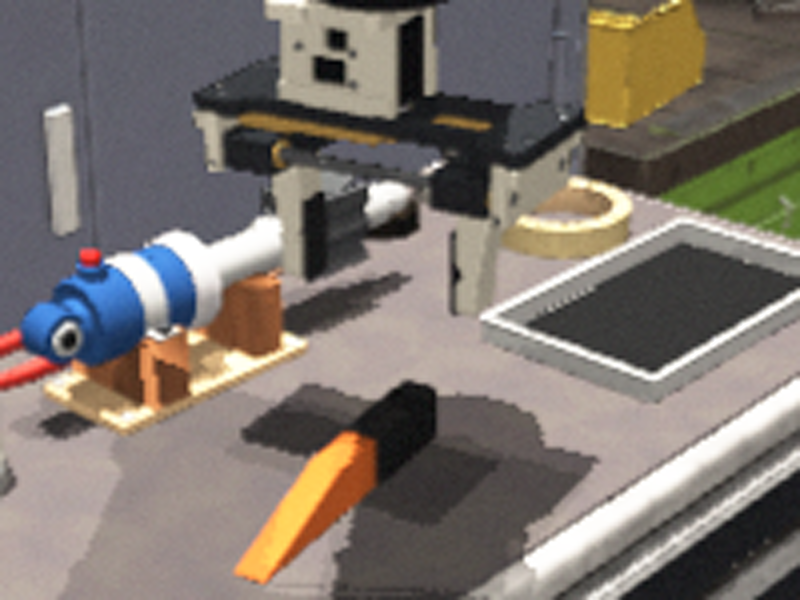

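View pics/t1.png

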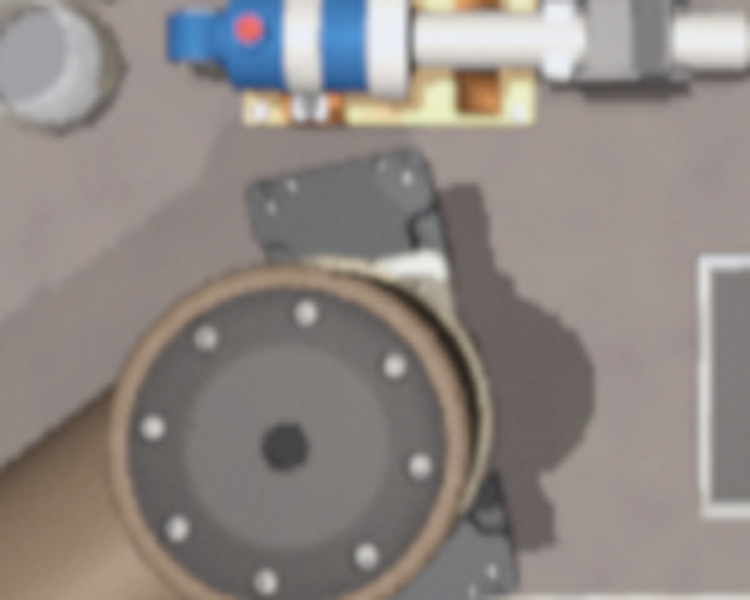

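The gripper stands over the handle: in the scene crop the handle is at (400,430) and the fingers at (310,230) and (475,260). The body clears the ram, so I'll go down.

Emit:
apply_moves(series=[{"twist":[0,0,0],"dp":[0,0,0.62],"fingers":87},{"twist":[0,0,0.01],"dp":[0,0,0.62],"fingers":87},{"twist":[0,0,0],"dp":[0,0,0.62],"fingers":87},{"twist":[0,0,0.01],"dp":[0,0,0.62],"fingers":87},{"twist":[0,0,0],"dp":[0,0,0],"fingers":10}])

```text
time_s: 5.1
ee_pos: [0.4477, 0.087, 0.0688]
eef_rot: [-0.002, -0.099, 0.995, -0.001]
wrist_force: [-0.5, -0.2, 0.2]
opening: 0.0834
```

Emit:
apply_moves(series=[{"twist":[0,0,0],"dp":[0,0,0],"fingers":10},{"twist":[0,0,0],"dp":[0,0,0],"fingers":10},{"twist":[0,0,0],"dp":[0,0,0],"fingers":10},{"twist":[0,0,0],"dp":[0,0,0],"fingers":10},{"twist":[0,0,0],"dp":[0,0,0],"fingers":10}])

```text
time_s: 5.6
ee_pos: [0.4494, 0.0891, 0.0716]
eef_rot: [0.001, -0.1, 0.995, 0.0]
wrist_force: [0.4, -0.4, 0.4]
opening: 0.0446
```

Emit:
apply_moves(series=[{"twist":[0,0,0],"dp":[0,0,0],"fingers":10},{"twist":[0,0,0],"dp":[0,0,0],"fingers":10},{"twist":[0,0,0],"dp":[0,0,0],"fingers":10},{"twist":[0,0,0],"dp":[0,0,0],"fingers":10}])

```text
time_s: 6.0
ee_pos: [0.4491, 0.0889, 0.071]
eef_rot: [-0.0, -0.1, 0.995, -0.0]
wrist_force: [-0.2, 0.2, 2.2]
opening: 0.0243
```

```bash
python3 - <<'E'
from plan import *
s,p,r=cur(); print(p,s["opening"],s["wrist_force"])
rows,p,r=plan(p,r,[((.449,.085,.22),Rd(191.6),.036,4.9),((.606,-.262,.20),Rd(181),.038,4.9)]); print(len(rows),p);show(rows,10)
E
```

```text
[0.44908398 0.08888332 0.07102106] 0.024293339916612817 [-0.18279349  0.23791107  2.21684715]
16 [ 0.60588916 -0.26196407  0.1998348 ]
[{"twist": [0.0, 0.0, 0.0], "dp": [0.0, -0.02, -0.74], "fingers": 10}, {"twist": [0.0, 0.0, -0.01], "dp": [0.01, -0.02, -0.75], "fingers": 10}, {"twist": [0.0, 0.0, 0.0], "dp": [0.0, -0.02, -0.74], "fingers": 10}, {"twist": [0.0, 0.0, -0.01], "dp": [0.01, -0.02, -0.75], "fingers": 10}, {"twist": [0.0, 0.0, 0.0], "dp": [0.0, -0.01, -0.74], "fingers": 10}]
[{"twist": [0.0, 0.0, 0.19], "dp": [-0.19, -0.84, 0.05], "fingers": 10}, {"twist": [0.0, 0.0, 0.19], "dp": [-0.2, -0.84, 0.04], "fingers": 10}, {"twist": [0.0, 0.0, 0.19], "dp": [-0.22, -0.84, 0.05], "fingers": 10}, {"twist": [0.0, 0.0, 0.19], "dp": [-0.23, -0.83, 0.04], "fingers": 10}, {"twist": [0.0, 0.0, 0.19], "dp": [-0.25, -0.83, 0.05], "fingers": 10}]
[{"twist": [0.0, 0.0, 0.19], "dp": [-0.26, -0.83, 0.04], "fingers": 10}, {"twist": [0.0, 0.0, 0.2], "dp": [-0.27, -0.82, 0.05], "fingers": 10}, {"twist": [0.0, 0.0, 0.19], "dp": [-0.29, -0.82, 0.04], "fingers": 10}, {"twist": [0.0, 0.0, 0.2], "dp": [-0.3, -0.81, 0.05], "fingers": 10}, {"twist": [0.0, 0.0, 0.19], "dp": [-0.32, -0.81, 0.04], "fingers": 10}]
[{"twist": [0.0, 0.0, 0.2], "dp": [-0.33, -0.8, 0.05], "fingers": 10}]
```

Emit:
apply_moves(series=[{"twist":[0.0,0.0,0.0],"dp":[0.0,-0.02,-0.74],"fingers":10},{"twist":[0.0,0.0,-0.01],"dp":[0.01,-0.02,-0.75],"fingers":10},{"twist":[0.0,0.0,0.0],"dp":[0.0,-0.02,-0.74],"fingers":10},{"twist":[0.0,0.0,-0.01],"dp":[0.01,-0.02,-0.75],"fingers":10},{"twist":[0.0,0.0,0.0],"dp":[0.0,-0.01,-0.74],"fingers":10}])

```text
time_s: 6.5
ee_pos: [0.4486, 0.0849, 0.2207]
eef_rot: [-0.0, -0.101, 0.995, -0.0]
wrist_force: [1.8, 0.5, -1.8]
opening: 0.0238
```

Emit:
apply_moves(series=[{"twist":[0.0,0.0,0.19],"dp":[-0.19,-0.84,0.05],"fingers":10},{"twist":[0.0,0.0,0.19],"dp":[-0.2,-0.84,0.04],"fingers":10},{"twist":[0.0,0.0,0.19],"dp":[-0.22,-0.84,0.05],"fingers":10},{"twist":[0.0,0.0,0.19],"dp":[-0.23,-0.83,0.04],"fingers":10},{"twist":[0.0,0.0,0.19],"dp":[-0.25,-0.83,0.05],"fingers":10}])

```text
time_s: 7.0
ee_pos: [0.5204, -0.0736, 0.2102]
eef_rot: [-0.0, -0.059, 0.998, 0.0]
wrist_force: [0.8, 0.6, -0.9]
opening: 0.024
```

Emit:
apply_moves(series=[{"twist":[0.0,0.0,0.19],"dp":[-0.26,-0.83,0.04],"fingers":10},{"twist":[0.0,0.0,0.2],"dp":[-0.27,-0.82,0.05],"fingers":10},{"twist":[0.0,0.0,0.19],"dp":[-0.29,-0.82,0.04],"fingers":10},{"twist":[0.0,0.0,0.2],"dp":[-0.3,-0.81,0.05],"fingers":10},{"twist":[0.0,0.0,0.19],"dp":[-0.32,-0.81,0.04],"fingers":10}])

```text
time_s: 7.5
ee_pos: [0.5917, -0.2318, 0.2009]
eef_rot: [-0.001, -0.017, 1.0, 0.0]
wrist_force: [1.3, 0.0, -1.5]
opening: 0.0241
```

Emit:
apply_moves(series=[{"twist":[0.0,0.0,0.2],"dp":[-0.33,-0.8,0.05],"fingers":10},{"twist":[0,0,0],"dp":[0,0,0],"fingers":10},{"twist":[0,0,0],"dp":[0,0,0],"fingers":10}])

```text
time_s: 7.8
ee_pos: [0.6054, -0.2627, 0.1983]
eef_rot: [-0.001, -0.008, 1.0, 0.0]
wrist_force: [-0.0, -0.1, -1.9]
opening: 0.0236
```

```bash
python3 - <<'E'
from workcell import arm
from h import *
from plan import *
import pickle
S=arm.get_image("scene"); T=arm.get_image("top")
pickle.dump((T,S),open("p2.pkl","wb"))
crop(S,210,110,370,230,5,"s2.png"); crop(T,220,110,380,230,5,"t2.png")
s,p,r=cur(); print(p,r.as_matrix().round(3),s["time_s"],s["wrist_force"],s["opening"])
E
```

```text
[ 0.60540416 -0.26151571  0.19919986] [[-1.    -0.017 -0.001]
 [-0.017  1.     0.   ]
 [ 0.001  0.    -1.   ]] 7.9 [ 0.64816787 -0.38356417 -1.82910307] 0.024082884817586473
```

View pics/s2.png

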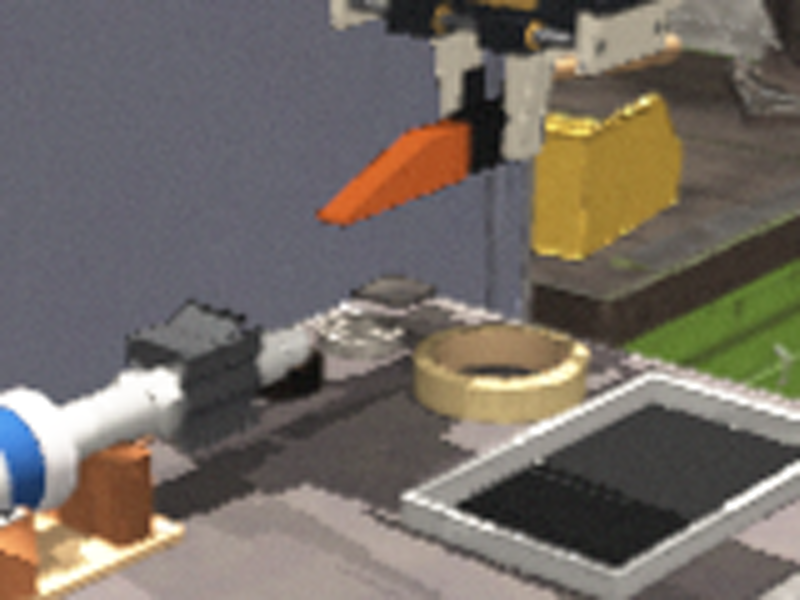

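View pics/t2.png

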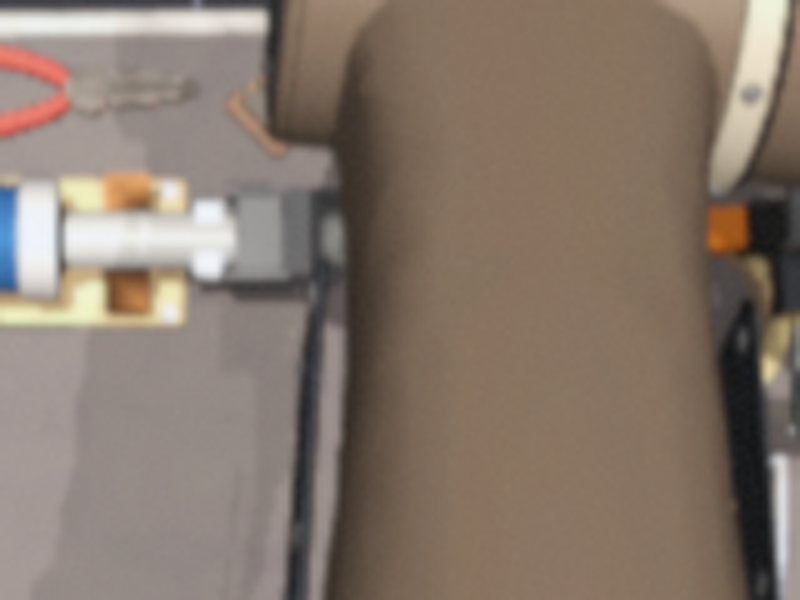

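In the scene crop the wedge is held and looks level, tip at (325,218). In the top view the arm covers most of it. I'll overlay my model to check the grip and the ram pose.

```bash
cat > ov.py <<'E'
from h import *
from plan import *
def wedgepts(p,r,dz=.054,dy=0,dx=0):
    M=r.as_matrix(); X,Y,Z=-M[:,0],M[:,1],-M[:,2]
    c=p-dz*Z+dy*Y+dx*X-.017*Z
    L=[(sx*.009,.146,z) for sx in(1,-1) for z in(0,.004)]+[(sx*.009,.071,z) for sx in(1,-1) for z in(0,.031)]+[(sx*.009,.036,z) for sx in(1,-1) for z in(0,.031)]
    return np.array([c+a*X+b*Y+z*Z for a,b,z in L])
def rampts(seat,yaw):
    y=np.array([np.sin(yaw),np.cos(yaw),0]);x=np.array([np.cos(yaw),-np.sin(yaw),0]);z=np.array([0,0,1])
    L=[]
    for a in np.arange(0,360,30):
        ca,sa=np.cos(np.radians(a)),np.sin(np.radians(a))
        L+=[(.01*ca,-.077,.01*sa),(.014*ca,-.057,.014*sa)]
    L+=[(sx*.020,yy,0) for sx in(1,-1) for yy in(.029,.043)]+[(sx*.0185,yy,.025) for sx in(1,-1) for yy in(.001,.023)]
    L+=[(sx*.038,yy,-.062+.008) for sx in (1,-1) for yy in(.048,.198)]
    return np.array([seat+a*x+b*y+c*z for a,b,c in L])
E
python3 - <<'E'
from ov import *
import pickle
T,S=pickle.load(open("p2.pkl","rb")); T0,S0=pickle.load(open("p0.pkl","rb"))
s,p,r=cur()
W=wedgepts(p,r); Rm=rampts(np.array([.6115,-.0215,.062]),.02)
crop(S,210,110,370,230,5,"s2o.png",np.r_[proj(S,W),proj(S,Rm)])
crop(T0,215,130,325,190,7,"t0o.png",proj(T0,Rm))
print(proj(S,W).round(1)[:4])
E
```

```text
[[272.5 153. ]
 [272.4 151.6]
 [277.7 154.4]
 [277.7 152.9]]
```

View pics/s2o.png

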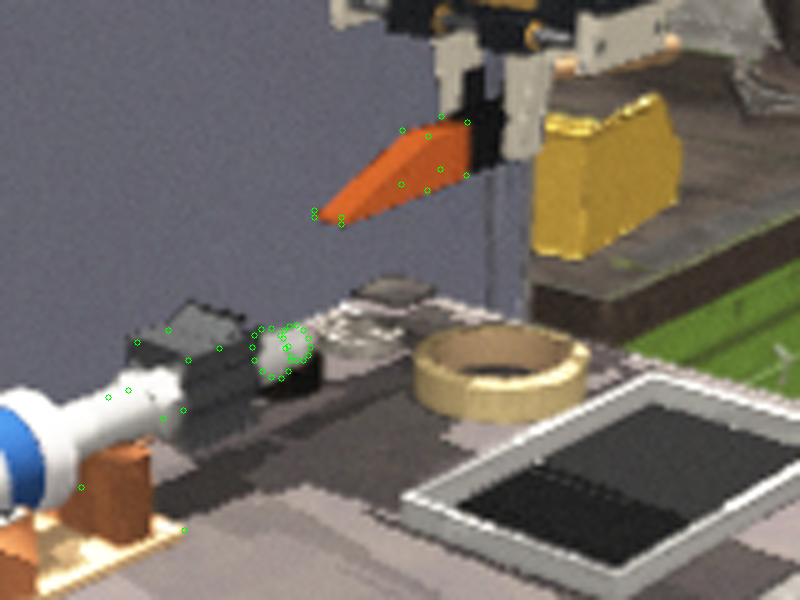

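View pics/t0o.png

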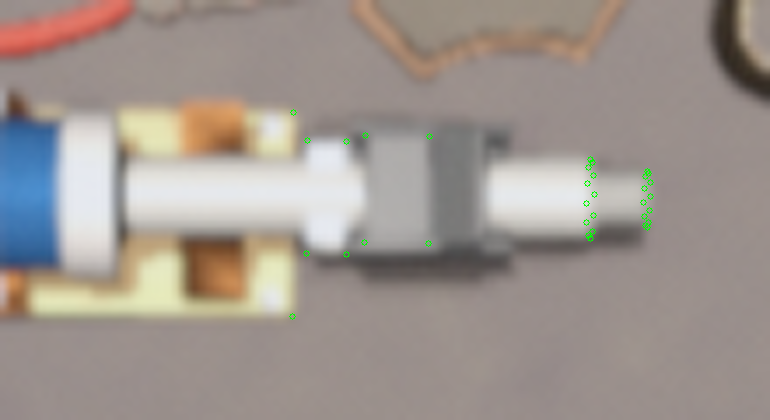

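```bash
python3 - <<'E'
from plan import *
s,p,r=cur()
rows,p,r=plan(p,r,[((.6067,-.2615,.150),Rd(178.85),.03,4.9),((.6078,-.2065,.150),Rd(178.85),.03,4.9)]); print(len(rows),p);show(rows,10)
E
```

```text
4 [ 0.60766981 -0.20669315  0.15002104]
[{"twist": [0.0, -0.01, 0.21], "dp": [-0.02, 0.0, 0.61], "fingers": 10}, {"twist": [0.0, 0.0, 0.22], "dp": [-0.01, 0.0, 0.62], "fingers": 10}, {"twist": [0.0, 0.0, 0.0], "dp": [0.0, 0.69, 0.0], "fingers": 10}, {"twist": [0.0, 0.0, 0.0], "dp": [0.0, 0.68, 0.0], "fingers": 10}]
```

Emit:
apply_moves(series=[{"twist":[0.0,-0.01,0.21],"dp":[-0.02,0.0,0.61],"fingers":10},{"twist":[0.0,0.0,0.22],"dp":[-0.01,0.0,0.62],"fingers":10},{"twist":[0,0,0],"dp":[0,0,0],"fingers":10},{"twist":[0,0,0],"dp":[0,0.35,0],"fingers":10},{"twist":[0,0,0],"dp":[0,0.34,0],"fingers":10}])

```text
time_s: 8.4
ee_pos: [0.6082, -0.2334, 0.152]
eef_rot: [0.001, 0.01, 1.0, -0.0]
wrist_force: [0.1, 0.8, -1.7]
opening: 0.0241
```

Emit:
apply_moves(series=[{"twist":[0,0,0],"dp":[0,0.35,0],"fingers":10},{"twist":[0,0,0],"dp":[0,0.33,0],"fingers":10},{"twist":[0,0,0],"dp":[0,0,0],"fingers":10},{"twist":[0,0,0],"dp":[0,0,0],"fingers":10}])

```text
time_s: 8.8
ee_pos: [0.6085, -0.2063, 0.1511]
eef_rot: [0.001, 0.009, 1.0, -0.0]
wrist_force: [-0.4, 0.2, -1.7]
opening: 0.0242
```

```bash
python3 - <<'E'
from workcell import arm
from ov import *
S=arm.get_image("scene"); 
s,p,r=cur(); print(p,r.as_matrix().round(4),s["time_s"],s["wrist_force"])
crop(S,230,130,330,205,8,"s3.png",proj(S,wedgepts(p,r)))
E
```

```text
[ 0.60841691 -0.20677817  0.15094954] [[-9.998e-01  1.940e-02  1.400e-03]
 [ 1.940e-02  9.998e-01 -1.000e-04]
 [-1.400e-03 -1.000e-04 -1.000e+00]] 8.85 [-0.33990323 -0.29939722 -1.79054892]
```

View pics/s3.png

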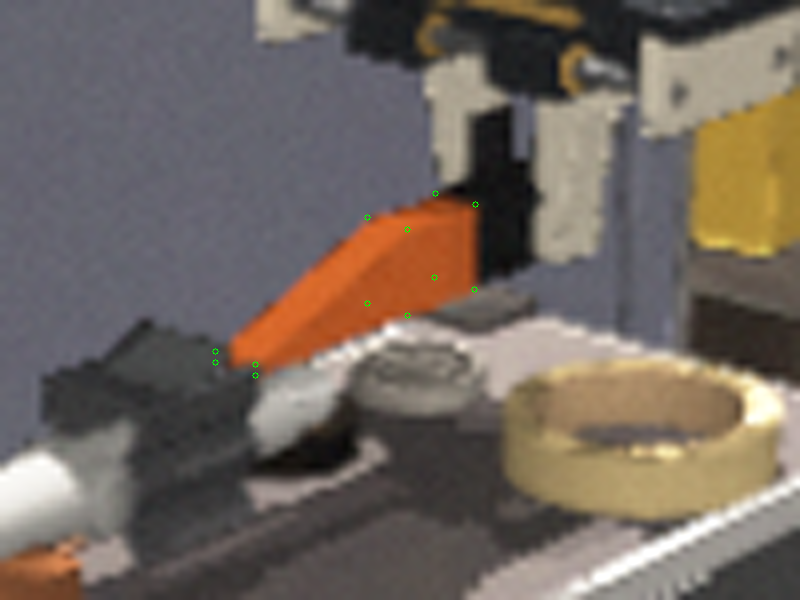

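In the crop the tip, near (235,355), is just above the rod and in front of the clip's tab. I'll lower in 1 mm steps to feel for the rod.

Emit:
apply_moves(series=[{"twist":[0,0,0],"dp":[0,0,0.03],"fingers":10},{"twist":[0,0,0],"dp":[0,0,0.03],"fingers":10},{"twist":[0,0,0],"dp":[0,0,0],"fingers":10}])

```text
time_s: 9.15
ee_pos: [0.608, -0.2075, 0.1477]
eef_rot: [0.0, 0.01, 1.0, 0.0]
wrist_force: [-0.1, -0.2, -2.5]
opening: 0.0236
```

Emit:
apply_moves(series=[{"twist":[0,0,0],"dp":[0,0,0.03],"fingers":10},{"twist":[0,0,0],"dp":[0,0,0],"fingers":10}])

```text
time_s: 9.35
ee_pos: [0.6082, -0.2074, 0.1469]
eef_rot: [0.0, 0.01, 1.0, -0.0]
wrist_force: [0.8, 0.6, -0.7]
opening: 0.0237
```

Emit:
apply_moves(series=[{"twist":[0,0,0],"dp":[0,0,0.03],"fingers":10},{"twist":[0,0,0],"dp":[0,0,0],"fingers":10}])

```text
time_s: 9.55
ee_pos: [0.6084, -0.2073, 0.146]
eef_rot: [0.001, 0.01, 1.0, -0.0]
wrist_force: [0.2, -1.0, 0.6]
opening: 0.0236
```

Emit:
apply_moves(series=[{"twist":[0,0,0],"dp":[0,0.2,-0.01],"fingers":10},{"twist":[0,0,0],"dp":[0,0.2,0],"fingers":10},{"twist":[0,0,0],"dp":[0,0.2,0],"fingers":10},{"twist":[0,0,0],"dp":[0,0.2,0],"fingers":10}])

```text
time_s: 9.95
ee_pos: [0.609, -0.1742, 0.1463]
eef_rot: [0.001, 0.01, 1.0, -0.0]
wrist_force: [0.3, 0.2, 1.3]
opening: 0.0243
```

```bash
python3 - <<'E'
from workcell import arm
from ov import *
S=arm.get_image("scene"); 
s,p,r=cur(); print(p,r.as_matrix().round(4),s["time_s"],s["wrist_force"])
crop(S,230,130,330,205,8,"s4.png",proj(S,wedgepts(p,r)))
E
```

```text
[ 0.60909931 -0.17327161  0.14633544] [[-9.998e-01  1.930e-02  1.300e-03]
 [ 1.930e-02  9.998e-01  3.000e-04]
 [-1.300e-03  3.000e-04 -1.000e+00]] 10.0 [-1.76928097  1.17475009  0.58191342]
```

View pics/s4.png

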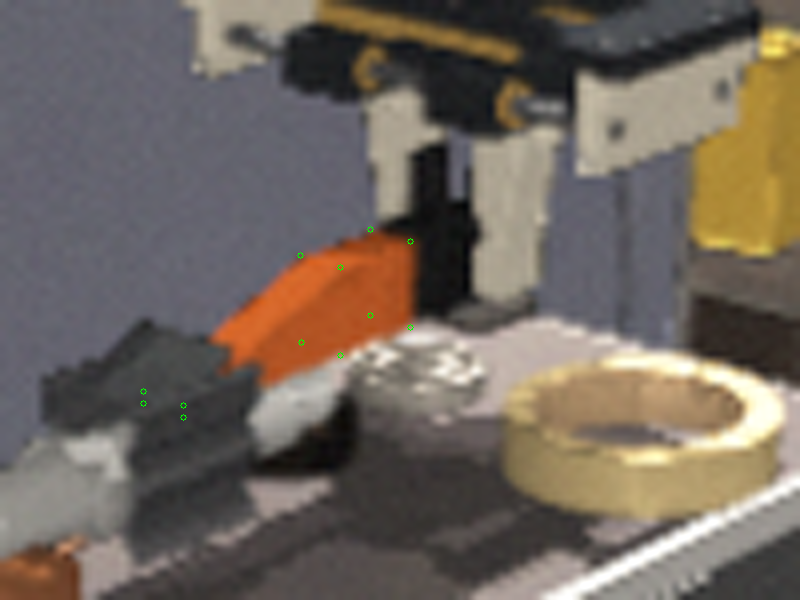

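The nose has gone in under the tab with almost no force and the clip hasn't moved. I'll keep pushing.

Emit:
apply_moves(series=[{"twist":[0,0,0],"dp":[0,0.15,0],"fingers":10},{"twist":[0,0,0],"dp":[0,0.15,0],"fingers":10},{"twist":[0,0,0],"dp":[0,0.15,0],"fingers":10},{"twist":[0,0,0],"dp":[0,0.12,0],"fingers":10}])

```text
time_s: 10.4
ee_pos: [0.6095, -0.1519, 0.1464]
eef_rot: [0.001, 0.01, 1.0, -0.0]
wrist_force: [-0.2, -0.3, 3.0]
opening: 0.0236
```

Emit:
apply_moves(series=[{"twist":[0,0,0],"dp":[0,0.15,0],"fingers":10},{"twist":[0,0,0],"dp":[0,0.15,0],"fingers":10},{"twist":[0,0,0],"dp":[0,0.15,0],"fingers":10}])

```text
time_s: 10.7
ee_pos: [0.6096, -0.1366, 0.1469]
eef_rot: [0.0, 0.01, 1.0, -0.002]
wrist_force: [-1.3, -17.1, 4.1]
opening: 0.0237
```

Emit:
apply_moves(series=[{"twist":[0,0,0],"dp":[0,0.15,0],"fingers":10},{"twist":[0,0,0],"dp":[0,0.15,0],"fingers":10},{"twist":[0,0,0],"dp":[0,0.15,0],"fingers":10}])

```text
time_s: 11.0
ee_pos: [0.61, -0.1181, 0.1469]
eef_rot: [0.0, 0.01, 1.0, -0.001]
wrist_force: [-0.9, -10.1, 5.3]
opening: 0.0234
```

```bash
python3 - <<'E'
from workcell import arm
from ov import *
S=arm.get_image("scene"); T=arm.get_image("top")
s,p,r=cur(); print(p,r.as_matrix().round(4),s["time_s"],s["wrist_force"])
crop(S,210,120,330,210,6.5,"s5.png",proj(S,wedgepts(p,r)))
crop(T,215,110,335,200,6.5,"t5.png",proj(T,wedgepts(p,r)))
E
```

```text
[ 0.61013258 -0.11693145  0.14672364] [[-0.9998  0.0201  0.0012]
 [ 0.0201  0.9998 -0.0012]
 [-0.0012 -0.0012 -1.    ]] 11.1 [-0.74505167 -5.04011391  4.64377841]
```

View pics/s5.png

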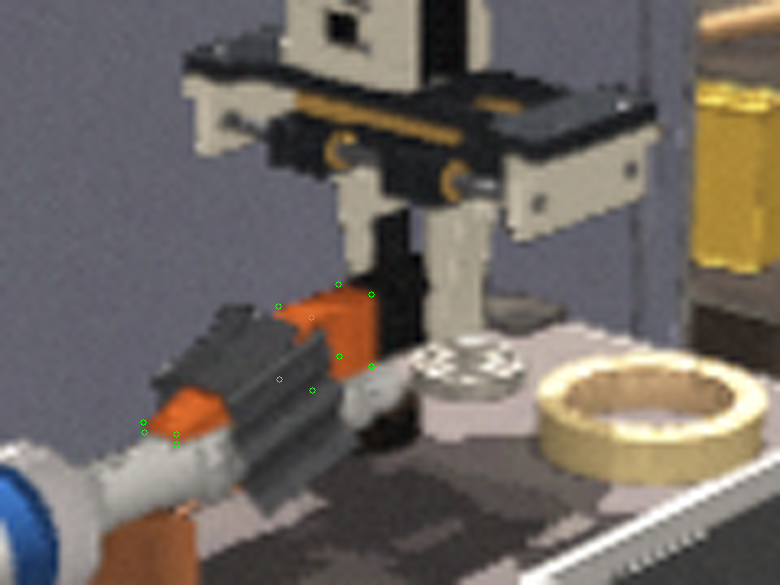

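View pics/t5.png

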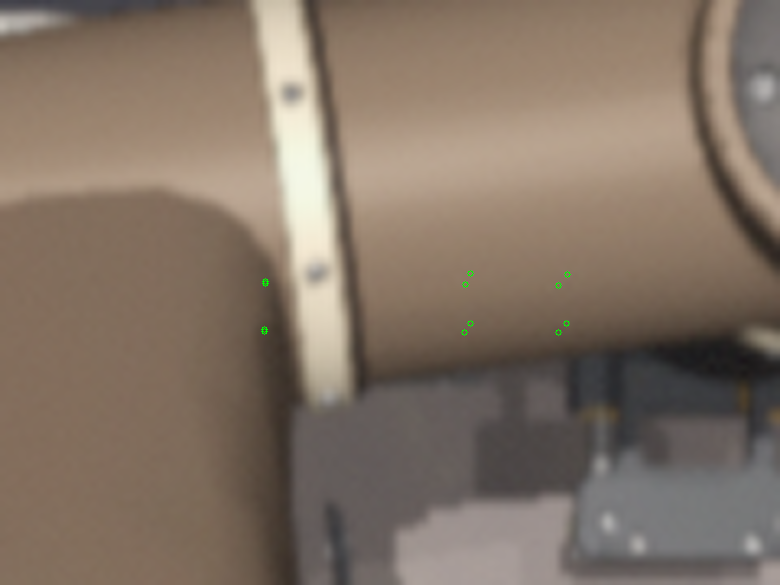

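The tip has come out on the far side at (160,430) and the clip is tipping up, its -y end first. I'll continue.

Emit:
apply_moves(series=[{"twist":[0,0,0],"dp":[0,0.15,0],"fingers":10},{"twist":[0,0,0],"dp":[0,0.15,0],"fingers":10},{"twist":[0,0,0],"dp":[0,0.15,0],"fingers":10},{"twist":[0,0,0],"dp":[0,0.15,0],"fingers":10}])

```text
time_s: 11.5
ee_pos: [0.6108, -0.0931, 0.1469]
eef_rot: [0.001, 0.01, 1.0, -0.001]
wrist_force: [-0.1, -8.0, 5.8]
opening: 0.0239
```

Emit:
apply_moves(series=[{"twist":[0,0,0],"dp":[0,0.15,0],"fingers":10},{"twist":[0,0,0],"dp":[0,0.15,0],"fingers":10},{"twist":[0,0,0],"dp":[0,0,0],"fingers":10}])

```text
time_s: 11.8
ee_pos: [0.6112, -0.0803, 0.1469]
eef_rot: [0.001, 0.01, 1.0, -0.0]
wrist_force: [-0.2, -2.2, 7.1]
opening: 0.0238
```

```bash
python3 - <<'E'
from workcell import arm
from ov import *
S=arm.get_image("scene")
s,p,r=cur(); print(p,r.as_matrix().round(4),s["time_s"],s["wrist_force"])
crop(S,210,120,330,210,6.5,"s6.png",proj(S,wedgepts(p,r)))
E
```

```text
[ 0.61114307 -0.08029     0.14685472] [[-9.998e-01  1.970e-02  1.800e-03]
 [ 1.970e-02  9.998e-01 -4.000e-04]
 [-1.800e-03 -4.000e-04 -1.000e+00]] 11.85 [ 0.61456215 -2.26240242  6.77517469]
```

View pics/s6.png

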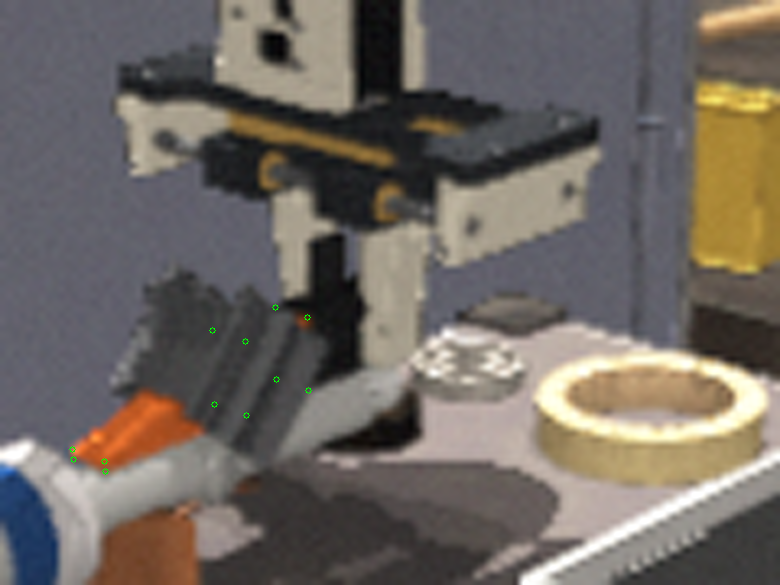

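Emit:
apply_moves(series=[{"twist":[0,0,0],"dp":[0,0.15,0],"fingers":10},{"twist":[0,0,0],"dp":[0,0,-0.1],"fingers":10},{"twist":[0,0,0],"dp":[0,0,-0.1],"fingers":10},{"twist":[0,0,0],"dp":[0,0,-0.1],"fingers":10}])

```text
time_s: 12.25
ee_pos: [0.6104, -0.0743, 0.1577]
eef_rot: [-0.0, 0.01, 1.0, 0.0]
wrist_force: [0.5, -0.5, -3.2]
opening: 0.0237
```

```bash
python3 - <<'E'
from workcell import arm
from ov import *
S=arm.get_image("scene")
s,p,r=cur(); print(p,r.as_matrix().round(4),s["time_s"],s["wrist_force"])
crop(S,210,120,330,210,6.5,"s7.png",proj(S,wedgepts(p,r)))
E
```

```text
[ 0.61086238 -0.07434794  0.15863896] [[-9.998e-01  2.010e-02  7.000e-04]
 [ 2.010e-02  9.998e-01  1.000e-04]
 [-7.000e-04  1.000e-04 -1.000e+00]] 12.3 [-0.08508015  0.23539065 -2.29566601]
```

View pics/s7.png

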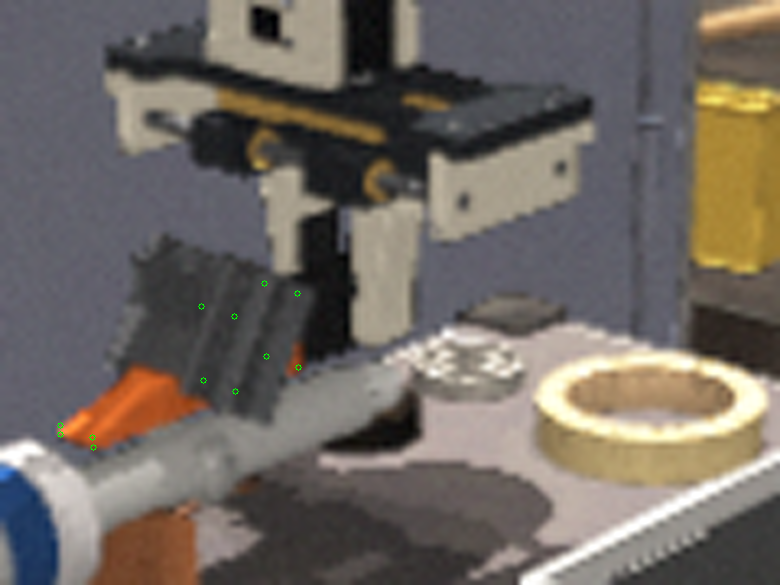

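The clip is now above the rod, at about (220,340) in the crop, and hanging on the wedge. I'll lift further.

Emit:
apply_moves(series=[{"twist":[0,0,0],"dp":[0,0,-0.2],"fingers":10},{"twist":[0,0,0],"dp":[0,0,-0.3],"fingers":10},{"twist":[0,0,0],"dp":[0,0,-0.4],"fingers":10},{"twist":[0,0,0],"dp":[0,0,-0.4],"fingers":10},{"twist":[0,0,0],"dp":[0,0,-0.2],"fingers":10}])

```text
time_s: 12.8
ee_pos: [0.6116, -0.0745, 0.2206]
eef_rot: [0.002, 0.01, 1.0, 0.0]
wrist_force: [0.4, 0.1, -3.5]
opening: 0.0238
```

```bash
python3 - <<'E'
from workcell import arm
from ov import *
S=arm.get_image("scene")
s,p,r=cur(); print(p,r.as_matrix().round(4),s["time_s"],s["wrist_force"])
crop(S,190,80,330,190,5.7,"s8.png",proj(S,wedgepts(p,r)))
E
```

```text
[ 0.61185512 -0.07441575  0.2213506 ] [[-9.998e-01  1.990e-02  4.800e-03]
 [ 1.990e-02  9.998e-01  2.000e-04]
 [-4.800e-03  3.000e-04 -1.000e+00]] 12.85 [ 0.80945062  0.95045927 -1.21628974]
```

View pics/s8.png

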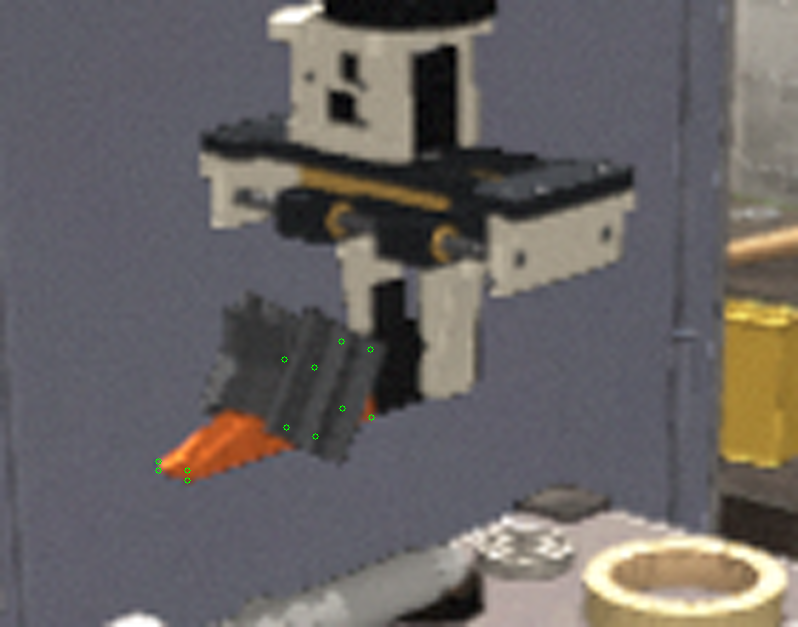

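The clip hangs on the wedge with its middle near (300,380) in the crop. I'll carry it to the tray gently.

```bash
python3 - <<'E'
from plan import *
s,p,r=cur()
p=np.array([.6115,-.0744,.221]); r=Rd(178.85)
a=p.copy(); t=np.array([.4375,-.222,.20])
f=[.03,.1,.2,.85,.93,.98,1]
rows=[];ya=178.85
way=[]
for k in f[:3]: way.append((a+k*(t-a),Rd(ya+.45*k),.03,5))
way.append((a+.85*(t-a),Rd(179.2),.025,5))
for k in f[4:]: way.append((a+k*(t-a),Rd(179.3),.03,5))
rows,p,r=plan(p,r,way);print(len(rows),p);show(rows,10)
E
```

```text
12 [ 0.43745712 -0.22196709  0.2002    ]
[{"twist": [0.0, 0.0, 0.0], "dp": [0.13, -0.11, 0.02], "fingers": 10}, {"twist": [0.0, 0.0, -0.01], "dp": [0.3, -0.27, 0.03], "fingers": 10}, {"twist": [0.0, 0.0, -0.01], "dp": [0.43, -0.37, 0.06], "fingers": 10}, {"twist": [0.0, 0.0, -0.01], "dp": [0.46, -0.41, 0.06], "fingers": 10}, {"twist": [0.0, 0.0, -0.01], "dp": [0.46, -0.41, 0.06], "fingers": 10}]
[{"twist": [0.0, 0.0, -0.01], "dp": [0.47, -0.41, 0.05], "fingers": 10}, {"twist": [0.0, 0.0, -0.01], "dp": [0.46, -0.41, 0.06], "fingers": 10}, {"twist": [0.0, 0.0, -0.01], "dp": [0.47, -0.4, 0.05], "fingers": 10}, {"twist": [0.0, 0.0, 0.0], "dp": [0.46, -0.41, 0.06], "fingers": 10}, {"twist": [0.0, 0.0, -0.02], "dp": [0.35, -0.3, 0.04], "fingers": 10}]
[{"twist": [0.0, 0.0, 0.0], "dp": [0.21, -0.19, 0.02], "fingers": 10}, {"twist": [0.0, 0.0, 0.0], "dp": [0.09, -0.07, 0.01], "fingers": 10}]
```

Emit:
apply_moves(series=[{"twist":[0.0,0.0,0.0],"dp":[0.13,-0.11,0.02],"fingers":10},{"twist":[0.0,0.0,-0.01],"dp":[0.3,-0.27,0.03],"fingers":10},{"twist":[0.0,0.0,-0.01],"dp":[0.43,-0.37,0.06],"fingers":10},{"twist":[0.0,0.0,-0.01],"dp":[0.46,-0.41,0.06],"fingers":10},{"twist":[0.0,0.0,-0.01],"dp":[0.46,-0.41,0.06],"fingers":10}])

```text
time_s: 13.35
ee_pos: [0.5362, -0.1369, 0.2077]
eef_rot: [-0.001, 0.008, 1.0, 0.0]
wrist_force: [0.4, 0.3, -2.6]
opening: 0.0241
```

Emit:
apply_moves(series=[{"twist":[0.0,0.0,-0.01],"dp":[0.47,-0.41,0.05],"fingers":10},{"twist":[0.0,0.0,-0.01],"dp":[0.46,-0.41,0.06],"fingers":10},{"twist":[0.0,0.0,-0.01],"dp":[0.47,-0.4,0.05],"fingers":10},{"twist":[0.0,0.0,0.0],"dp":[0.46,-0.41,0.06],"fingers":10},{"twist":[0.0,0.0,-0.02],"dp":[0.35,-0.3,0.04],"fingers":10}])

```text
time_s: 13.85
ee_pos: [0.4462, -0.2127, 0.1975]
eef_rot: [-0.001, 0.007, 1.0, 0.0]
wrist_force: [0.4, -0.6, -2.8]
opening: 0.0238
```

Emit:
apply_moves(series=[{"twist":[0.0,0.0,0.0],"dp":[0.21,-0.19,0.02],"fingers":10},{"twist":[0.0,0.0,0.0],"dp":[0.09,-0.07,0.01],"fingers":10},{"twist":[0,0,0],"dp":[0,0,0],"fingers":10}])

```text
time_s: 14.15
ee_pos: [0.4367, -0.2222, 0.1972]
eef_rot: [0.001, 0.006, 1.0, -0.0]
wrist_force: [0.3, 0.6, -1.8]
opening: 0.0236
```

```bash
python3 - <<'E'
from workcell import arm
from ov import *
S=arm.get_image("scene");T=arm.get_image("top")
s,p,r=cur(); print(p,r.as_matrix().round(4),s["time_s"],s["wrist_force"])
crop(S,260,90,400,240,4,"s9.png",proj(S,wedgepts(p,r)))
crop(T,260,170,400,280,5,"t9.png",proj(T,wedgepts(p,r)))
E
```

```text
[ 0.43742968 -0.22177618  0.19730032] [[-9.999e-01  1.210e-02  1.400e-03]
 [ 1.210e-02  9.999e-01 -1.000e-04]
 [-1.400e-03 -1.000e-04 -1.000e+00]] 14.25 [-0.76283747 -0.19864695 -3.87203125]
```

View pics/s9.png

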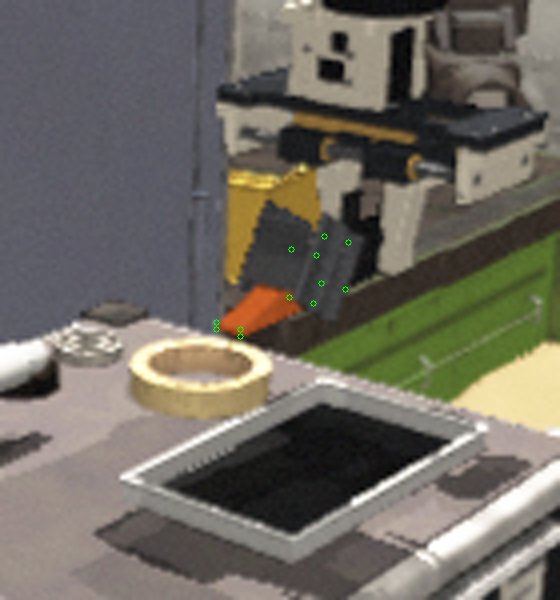

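View pics/t9.png

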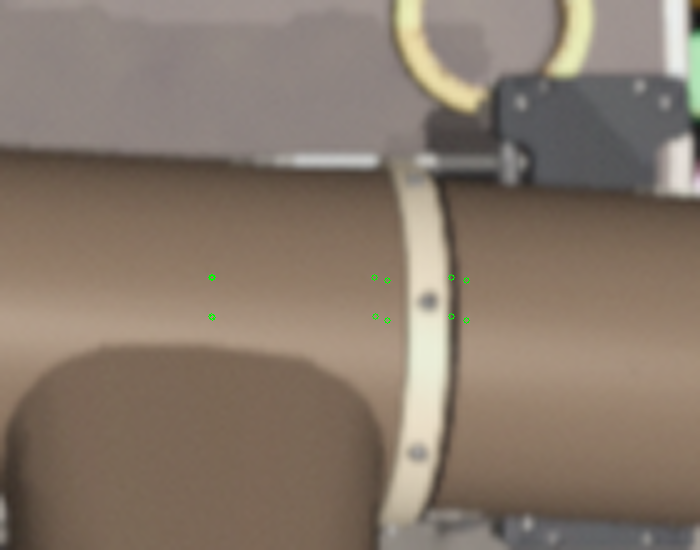

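Emit:
apply_moves(series=[{"twist":[0,0,0],"dp":[0,0,0.5],"fingers":10},{"twist":[0,0,0],"dp":[0,0,0.6],"fingers":10},{"twist":[0,0,0],"dp":[0,0,0.5],"fingers":10},{"twist":[0,0,0],"dp":[0,0,0.4],"fingers":10},{"twist":[0,0,0],"dp":[0,0,0.2],"fingers":10}])

```text
time_s: 14.75
ee_pos: [0.437, -0.2214, 0.1078]
eef_rot: [-0.0, 0.006, 1.0, 0.0]
wrist_force: [-0.1, 0.0, -3.3]
opening: 0.0239
```

```bash
python3 - <<'E'
from workcell import arm
from ov import *
S=arm.get_image("scene")
s,p,r=cur(); print(p,s["time_s"],s["wrist_force"])
crop(S,280,120,400,240,5,"s10.png",proj(S,wedgepts(p,r)))
E
```

```text
[ 0.43668803 -0.22141345  0.10726458] 14.8 [-0.76128951 -0.26146116 -4.98799678]
```

View pics/s10.png

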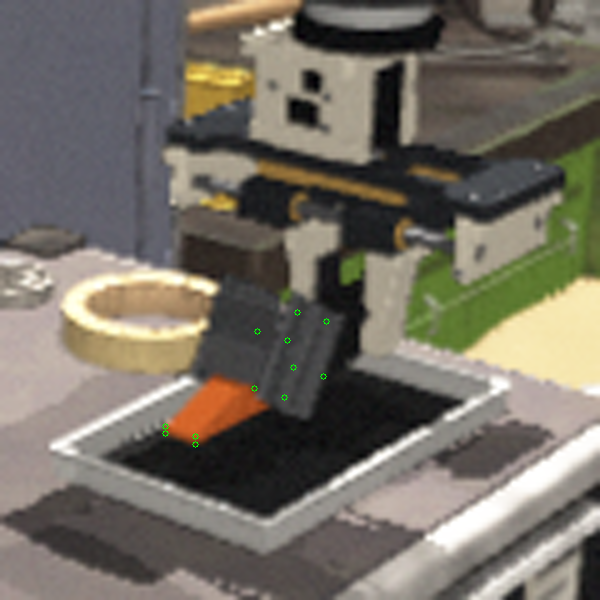

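The clip and wedge are inside the tray outline. I'll lower slowly.

Emit:
apply_moves(series=[{"twist":[0,0,0],"dp":[0,0,0.1],"fingers":10},{"twist":[0,0,0],"dp":[0,0,0.1],"fingers":10},{"twist":[0,0,0],"dp":[0,0,0.1],"fingers":10},{"twist":[0,0,0],"dp":[0,0,0.1],"fingers":10}])

```text
time_s: 15.2
ee_pos: [0.4372, -0.222, 0.0934]
eef_rot: [0.001, 0.006, 1.0, -0.0]
wrist_force: [-0.2, -0.3, -2.5]
opening: 0.0241
```

Emit:
apply_moves(series=[{"twist":[0,0,0],"dp":[0,0,0.1],"fingers":10},{"twist":[0,0,0],"dp":[0,0,0.08],"fingers":10},{"twist":[0,0,0],"dp":[0,0,0.05],"fingers":10},{"twist":[0,0,0],"dp":[0,0,0],"fingers":10}])

```text
time_s: 15.6
ee_pos: [0.437, -0.2219, 0.0839]
eef_rot: [0.0, 0.006, 1.0, 0.0]
wrist_force: [-0.5, 0.6, -1.5]
opening: 0.0239
```

```bash
python3 - <<'E'
from workcell import arm
from ov import *
S=arm.get_image("scene")
s,p,r=cur(); print(p,s["time_s"],s["wrist_force"])
crop(S,280,120,400,240,5,"s11.png",proj(S,wedgepts(p,r)))
E
```

```text
[ 0.43698899 -0.22194493  0.08401734] 15.65 [-0.08340003  0.44581705 -3.32398317]
```

View pics/s11.png

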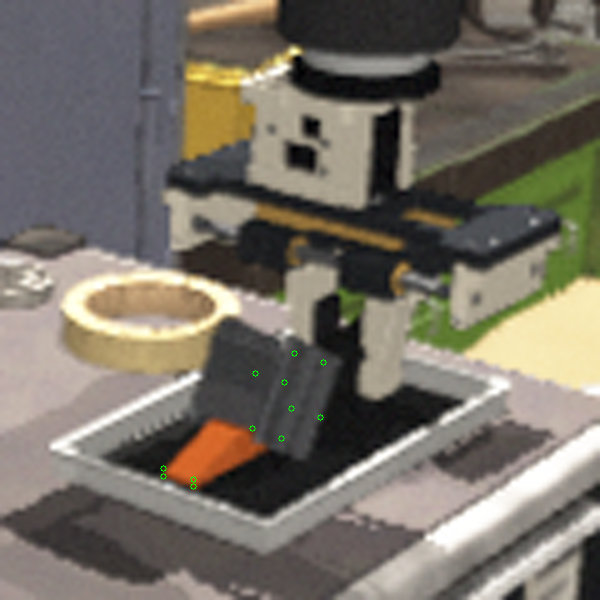

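Emit:
apply_moves(series=[{"twist":[0,0,0],"dp":[0,0,0.08],"fingers":10},{"twist":[0,0,0],"dp":[0,0,0.08],"fingers":10},{"twist":[0,0,0],"dp":[0,0,0.05],"fingers":10},{"twist":[0,0,0],"dp":[0,0,0],"fingers":10}])

```text
time_s: 16.05
ee_pos: [0.4369, -0.2219, 0.0753]
eef_rot: [0.0, 0.006, 1.0, 0.0]
wrist_force: [1.1, 1.0, -1.9]
opening: 0.0239
```

```bash
python3 - <<'E'
from workcell import arm
from ov import *
S=arm.get_image("scene")
s,p,r=cur(); print(p,s["time_s"],s["wrist_force"])
crop(S,280,120,400,240,5,"s12.png",proj(S,wedgepts(p,r)))
E
```

```text
[ 0.43690113 -0.22194271  0.07539314] 16.1 [ 0.11630294  1.37783729 -2.48214596]
```

View pics/s12.png

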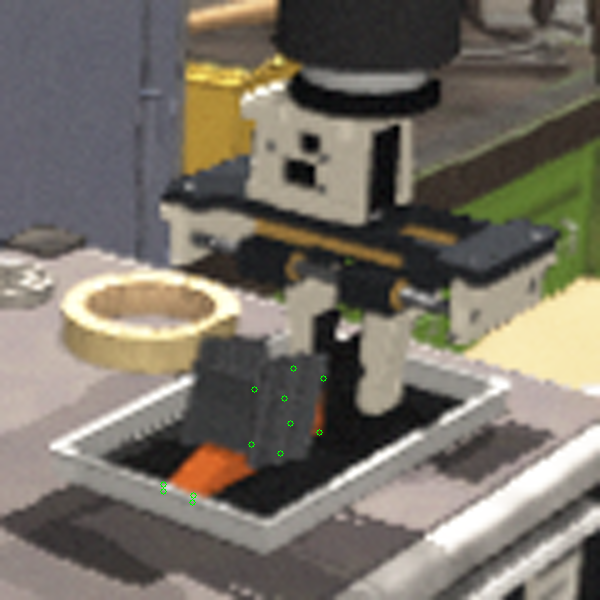

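The clip stands nearly upright on the tray floor with the wedge through it. Fully opened fingers (130 mm over their backs) would hit the tray walls, so I'll open to only 45 mm and then go up.

Emit:
apply_moves(series=[{"twist":[0,0,0],"dp":[0,0,0],"fingers":45},{"twist":[0,0,0],"dp":[0,0,0],"fingers":45},{"twist":[0,0,0],"dp":[0,0,0],"fingers":45},{"twist":[0,0,0],"dp":[0,0,0],"fingers":45}])

```text
time_s: 16.5
ee_pos: [0.437, -0.222, 0.0757]
eef_rot: [0.001, 0.006, 1.0, -0.0]
wrist_force: [0.1, 0.8, -0.4]
opening: 0.0442
```

Emit:
apply_moves(series=[{"twist":[0,0,0],"dp":[0,0,-0.1],"fingers":45},{"twist":[0,0,0],"dp":[0,0,-0.4],"fingers":45},{"twist":[0,0,0],"dp":[0,0,-0.8],"fingers":45},{"twist":[0,0,0],"dp":[0,0,-0.9],"fingers":45},{"twist":[0,0,0],"dp":[0,0,-0.9],"fingers":45}])

```text
time_s: 17.0
ee_pos: [0.4364, -0.2219, 0.2012]
eef_rot: [0.0, 0.006, 1.0, -0.0]
wrist_force: [1.0, -0.4, -0.1]
opening: 0.0446
```

Emit:
apply_moves(series=[{"twist":[0,0,0],"dp":[-0.5,-0.6,-0.6],"fingers":45},{"twist":[0,0,0],"dp":[-0.5,-0.7,-0.6],"fingers":45},{"twist":[0,0,0],"dp":[-0.5,-0.7,-0.6],"fingers":45},{"twist":[0,0,0],"dp":[-0.5,-0.7,-0.4],"fingers":45},{"twist":[0,0,0],"dp":[-0.5,-0.7,-0.4],"fingers":45}])

```text
time_s: 17.5
ee_pos: [0.5355, -0.3603, 0.3052]
eef_rot: [0.001, 0.006, 1.0, -0.0]
wrist_force: [-0.1, -0.0, -0.9]
opening: 0.0451
```

Emit:
apply_moves(series=[{"twist":[0,0,0],"dp":[0,-0.8,0],"fingers":45},{"twist":[0,0,0],"dp":[0,-0.8,0],"fingers":45},{"twist":[0,0,0],"dp":[0,-0.8,0],"fingers":45},{"twist":[0,0,0],"dp":[0,0,0],"fingers":45}])

```text
time_s: 17.9
ee_pos: [0.533, -0.4583, 0.3028]
eef_rot: [-0.0, 0.008, 1.0, 0.0]
wrist_force: [0.4, -0.6, -0.0]
opening: 0.0448
```

```bash
python3 - <<'E'
from workcell import arm
from ov import *
S=arm.get_image("scene");T=arm.get_image("top")
s,p,r=cur(); print(p,s["time_s"],s["wrist_force"],s["opening"])
crop(S,150,120,400,280,3.2,"s13.png"); crop(T,120,90,410,280,2.7,"t13.png")
for l in("clip","clip_mid","wedge_grip","wedge"):
    for P in(S,T): print(l,[(x["at"],round(x["score"],2)) for x in arm.find_in(l,P)[:2]])
for l in ["spray_can","black_tape","jar","tape_roll","pliers","brake_pad","bearing"]: print(l,[x["at"] for x in arm.find_in(l,T)[:1]])
E
```

```text
[ 0.53333949 -0.45576294  0.3031665 ] 18.0 [ 0.27563661  1.09841549 -0.67133066] 0.04510939425885517
clip [([0.4238, -0.1187, 0.0407], 0.86)]
clip [([0.4334, -0.1292, 0.0488], 0.64)]
clip_mid [([0.4236, -0.118, 0.0408], 0.93)]
clip_mid [([0.4351, -0.1303, 0.0489], 0.67)]
wedge_grip [([0.4305, -0.199, 0.0162], 0.64)]
wedge_grip [([0.6771, -0.2411, 0.0136], 0.52)]
wedge [([0.428, -0.1969, 0.0206], 0.58)]
wedge [([0.4367, -0.183, 0.0361], 0.79)]
spray_can [[0.6691, 0.2503, 0.2018]]
black_tape [[0.6768, -0.1596, 0.0206]]
jar [[0.6105, 0.2807, 0.0332]]
tape_roll [[0.5707, -0.236, 0.0238]]
pliers [[0.6932, 0.1081, 0.0082]]
brake_pad [[0.6921, -0.051, 0.0102]]
bearing [[0.6792, -0.2422, 0.0144]]
```

View pics/s13.png

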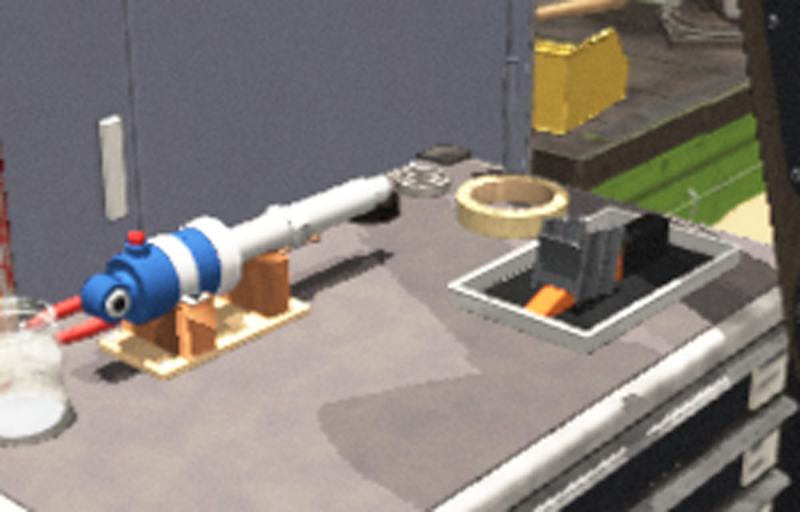

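View pics/t13.png

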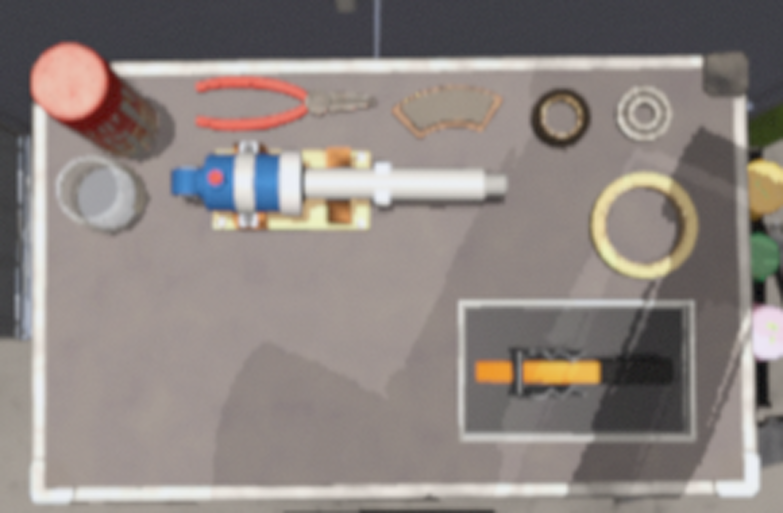

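In the top view the clip stands in the tray, bridge line at (518,372), straddling the wedge. The rod is bare and nothing else has moved. I'll check that it stays still, then hand in.

Emit:
apply_moves(series=[{"twist":[0,0,0],"dp":[0,0,0],"fingers":45},{"twist":[0,0,0],"dp":[0,0,0],"fingers":45},{"twist":[0,0,0],"dp":[0,0,0],"fingers":45},{"twist":[0,0,0],"dp":[0,0,0],"fingers":45},{"twist":[0,0,0],"dp":[0,0,0],"fingers":45}])

```text
time_s: 19.25
ee_pos: [0.5338, -0.4552, 0.3037]
eef_rot: [0.0, 0.006, 1.0, 0.0]
wrist_force: [0.0, 0.0, 0.6]
opening: 0.0452
```

```bash
python3 - <<'E'
from workcell import arm
from ov import *
A=arm.get_image("scene"); 
for _ in range(12): B=arm.get_image("scene")
b=lambda P:cv2.GaussianBlur(P["frame"][170:240,285:385].astype(float),(3,3),0)
print(abs(b(A)-b(B)).mean(),abs(b(A)-b(B)).max())
for P in(A,B): print([(x["at"],round(x["score"],2)) for x in arm.find_in("clip_mid",P)[:1]])
crop(B,285,160,390,240,7,"s14.png")
E
```

```text
0.7723660714285714 10.4375Traceback (most recent call last):
  File "<stdin>", line 7, in <module>
ValueError: only the last four pictures can be asked about
```

```bash
python3 - <<'E'
from workcell import arm
from ov import *
B=arm.get_image("scene"); T=arm.get_image("top")
crop(B,285,160,390,240,7,"s14.png"); crop(T,285,195,385,260,7,"t14.png")
E
```

```text
(no output)
```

View pics/s14.png

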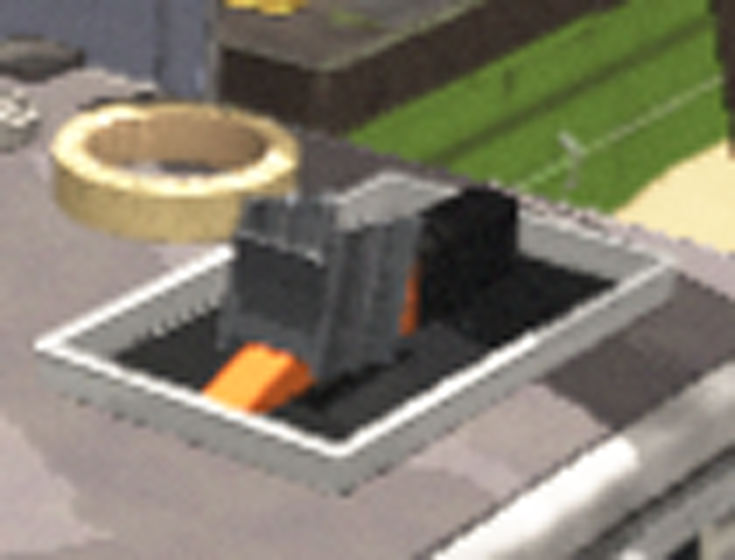

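View pics/t14.png

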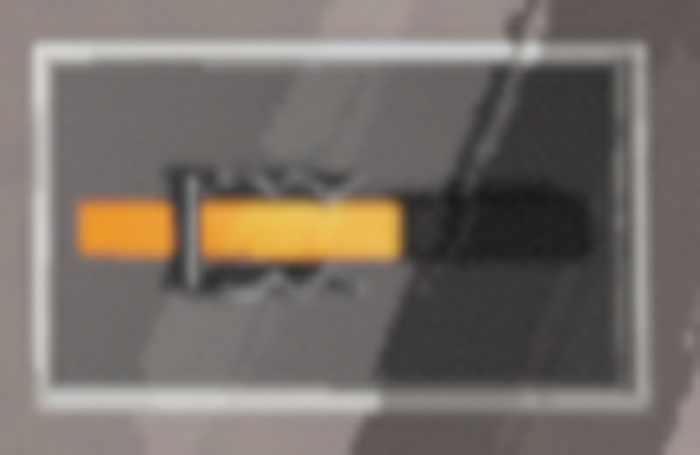

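```bash
python3 - <<'E'
from workcell import arm
from ov import *
B=arm.get_image("scene"); T=arm.get_image("top")
def tri(a,b):
    da,db=ray(T,a[0]/7+285-.5,a[1]/7+195-.5),ray(B,b[0]/7+285-.5,b[1]/7+160-.5)
    A=np.c_[da,-db]; s=np.linalg.lstsq(A,B["xyz"]-T["xyz"],rcond=None)[0]
    P,Q=T["xyz"]+s[0]*da,B["xyz"]+s[1]*db; print(P.round(4),Q.round(4))
tri((192,175),(325,253)); tri((192,285),(240,235));tri((192,230),(283,245))
tri((192,175),(330,200)); tri((192,285),(250,198))
for z in(.05,.06,.07,.08):
  print(z,[onz(B,x/7+284.5,y/7+159.5,z).round(3) for x,y in((250,200),(330,200),(415,215))],onz(T,192/7+284.5,230/7+194.5,z).round(3),onz(T,350/7+284.5,230/7+194.5,z).round(3))
m=arm.trace("clip",B)[0]["region"]; ys,xs=np.nonzero(m); print(ys.min(),ys.max(),xs.min(),xs.max())
# project hypothesised pose
for pitch in (-75,-85):
  for mz in(.031,.04,.05):
    pass
E
```

```text
[ 0.4581 -0.1095  0.0485] [ 0.4311 -0.129   0.0518]
[ 0.4209 -0.1058  0.072 ] [ 0.4407 -0.0902  0.0687]
[ 0.4392 -0.1078  0.0592] [ 0.4362 -0.1101  0.0597]
[ 0.4587 -0.1068  0.0695] [ 0.4293 -0.1279  0.0731]
[ 0.4218 -0.104   0.0856] [ 0.438  -0.0914  0.0829]
0.05 [array([ 0.482, -0.155,  0.05 ]), array([ 0.46 , -0.175,  0.05 ]), array([ 0.428, -0.183,  0.05 ])] [ 0.439 -0.109  0.05 ] [ 0.438 -0.165  0.05 ]
0.06 [array([ 0.469, -0.135,  0.06 ]), array([ 0.447, -0.154,  0.06 ]), array([ 0.416, -0.163,  0.06 ])] [ 0.439 -0.108  0.06 ] [ 0.439 -0.163  0.06 ]
0.07 [array([ 0.455, -0.116,  0.07 ]), array([ 0.433, -0.134,  0.07 ]), array([ 0.403, -0.142,  0.07 ])] [ 0.44  -0.106  0.07 ] [ 0.439 -0.161  0.07 ]
0.08 [array([ 0.441, -0.096,  0.08 ]), array([ 0.42 , -0.114,  0.08 ]), array([ 0.391, -0.122,  0.08 ])] [ 0.44  -0.105  0.08 ] [ 0.44  -0.159  0.08 ]
188 213 316 343
```

```bash
python3 - <<'E'
from workcell import arm
from ov import *
from scipy.optimize import differential_evolution as DE
B=arm.get_image("scene"); T=arm.get_image("top")
mB=arm.trace("clip",B)[0]["region"]; mT=arm.trace("clip",T)[0]["region"]
print(mB.sum(),mT.sum())
polys=[]
for sx in(-1,1):
    x=sx*.021
    polys.append([(x,-.028,-.02),(x,.028,-.02),(x,.028,.026),(x,-.028,.026)])
polys.append([(-.021,.001,.027),(.021,.001,.027),(.021,.023,.027),(-.021,.023,.027)])
polys.append([(-.021,.001,.027),(.021,.001,.027),(.021,-.0155,.0346),(-.021,-.0155,.0346)])
def sil(P,v):
    x,y,z,pi,ya,ro=v; Q=R.from_euler('ZXY',[ya,pi,ro],degrees=True)
    im=np.zeros((384,512),np.uint8)
    for q in polys:
        X=Q.apply(np.array(q))+[x,y,z]
        uv=(proj(P,X)*16).round().astype(np.int32)
        cv2.fillPoly(im,[uv],1,shift=4)
    return im>0
def cost(v):
    a=sil(B,v); c=1-(a&mB).sum()/max((a|mB).sum(),1)
    return c
# wedge occludes the handle region little in scene; top has holes -> bounding box used
ysT,xsT=np.nonzero(mT); bb=np.array([xsT.min(),xsT.max(),ysT.min(),ysT.max()]); print(bb)
def full(v):
    a=sil(T,v); ys,xs=np.nonzero(a)
    if len(xs)==0: return 9
    return cost(v)+.04*np.abs(np.array([xs.min(),xs.max(),ys.min(),ys.max()])-bb).mean()
for s in range(3):
    o=DE(full,[(.41,.46),(-.19,-.09),(.02,.075),(-110,20),(-10,10),(-6,6)],seed=s,maxiter=120,popsize=14,tol=1e-6)
    print(o.fun.round(3),o.x.round(3))
E
```

```text
645 270
[309 335 219 237]
0.101 [ 4.3700e-01 -1.3900e-01  3.8000e-02 -8.3542e+01 -6.5470e+00  2.2880e+00]
0.091 [ 4.3500e-01 -1.3700e-01  3.8000e-02 -8.0989e+01 -2.0090e+00  5.4760e+00]
0.131 [ 0.436 -0.132  0.032 14.146 -3.38   2.234]
```

The fit puts the clip's middle about 35 mm above the tray floor and inside the walls. Handing in.

```bash
python3 -c "
from workcell import arm
print(arm.close_job())"
```

```text
the job is handed in; nothing more can be done
None
```

The clip is off the rod and in the parts tray, and I have handed the job in; no verdict came back. I slid the wedge along the rod under the bridge, lifted the clip off on it, lowered both into the tray and let go. The push peaked at about 17 N, against the 15 N you gave.

**Last checks:**
- **Clip:** a model fit to the camera images puts its middle about 35 mm above the tray floor (limit 50 mm), roughly 28 mm off centre along y and well inside the walls. It is not lying flat: it stands steeply tilted, bridge towards the wedge's nose, astride the wedge. One of the three fit runs, with a poorer match, gave a more upright pose and a slightly lower height, still within limits.
- **Wedge:** it lies in the tray, released.
- **At rest:** two pictures of the tray, 0.6 s apart, showed only noise. A detector comparison I tried on the same pictures failed because the first picture was too old to query, so I did not repeat it.
- **Robot:** it was about 0.3 m up and clear of everything, at about 20 s of the 56 s allowed.
- **Other things on the chest:** their detected positions moved by no more than about 4 mm, which is within detector error.

**Not directly confirmed:** I could not measure that the clip was still on its seat as the wedge tip went through. The push force stayed near zero until the tip was past the point needed, so I believe that step was met.

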